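Roll the dosing cylinder up to its stop, port upward, and start the shot

TASK

Get the dosing cylinder ready for filling: it must lie on its bed, squarely against the tall end stop, with its filler port facing straight up under the filler valve. Keep the cylinder down on the bed all the time (turn it by rolling it, do not lift it off). Then press the start paddle right down to its stop, hold it there for a moment and let it come back up; leave everything else on the table where it is.

Things in the scene. Friction and masses are not known exactly. Their poses are not given: they have to be found in the camera images.
- bed: Fixed fixture; place and yaw (within 0.3 rad) vary. Origin at table height under the bed's centre; x away from the robot, y along the bed towards the tall end stop. Smooth flat aluminium block, 100 mm (x) by 275 mm (y), top 45 mm above the table. At the -y end an 8 mm high lip, its face at y = -123 mm.
- stop_face (a point): Point on the flat face of the dark steel end stop (axes as the bed's), 70 mm above the table like the cylinder's axis, at bed y = +130 mm. The cylinder's axis is 25 mm from this face when it lies against it. The stop is 40 mm tall above the bed and covers only bed x = -17 to +45 mm: nearer to the robot a finger can pass beside it.
- beam (a point): Middle of the lower near edge of the grey beam over the bed, 130 mm above the table; axes as the bed's. Beam: from here 70 mm in +x, 220 mm to either side in y, 80 mm up; on 30 mm square posts at bed x +10 to +40, y +/-205 mm. It blocks an upright gripper: reach in from the robot's side, tilted forward 35 to 45 degrees. Filler valve on its far face, bed y +105 mm, tip 138 mm up.
- barrel: Loose plain aluminium cylinder, 0.3 to 0.6 kg, diameter 50 mm from x = -53 to +72 mm (narrower to +97). Origin on its axis, 70 mm above the table, axis along bed x. Its near end, 26 mm long, sticks out before the beam. Gripped from both sides it slides along the bed without turning; pushed from one side it rolls without slipping, one turn in 157 mm. Left alone it soon stops and stays.
- port (a point): Centre of the mouth of the filler port, a steel funnel 24 mm across on a ring clamped to the cylinder's far end, beyond the bed. 71 mm from the cylinder's origin along its axis, 44 mm off the axis; the point's z points out of the port, x along the axis away from the robot. At first the port may face up, to either side or slantwise down. Rolled towards the stop, it turns from up towards the stop.
- paddle_pad (a point): Where to press: top of the black rubber pad (60 x 66 mm) on the start paddle, a dark hinged plate 125 x 72 mm on a grey base, standing apart on the robot's right; place and yaw (within 0.4 rad) vary. The point is 95 mm from the hinge, on the robot's side, 61 mm above the table at rest, and goes down about 28 mm to the stop. Pressing here takes about 5 N to start, 11 N at the stop.
- paddle_hinge (a point): Middle of the paddle's hinge line, at its far end, 28 mm above the table; x points away from the pad.
- paddle (a joint): Angle of the start paddle: 0 up (at rest, a spring returns it), 0.30 rad at the stop.
- resin_jar: Jar with a white lid, 60 mm wide, 90 mm tall, a bystander; origin under its centre.
- solvent: Green bottle, 56 mm wide, 150 mm tall, a bystander; origin under its centre.
- wrench: Steel wrench, 160 mm long, lying on the table, a bystander.
- driver: Screwdriver, 170 mm long, lying on the table, a bystander.
- collar: Steel ring, 44 mm wide, 16 mm tall, between paddle and bed, a bystander.
- puck: Stepped aluminium disc, 48 mm wide, 20 mm tall, a bystander.
- spare_pin: Brass pin, 84 mm long, 14 mm thick, lying on the table, a bystander.
Things that resemble listed ones, but are neither listed nor needed, are in the scene too. What is shaped like the barrel but orange is not meant. What is shaped like the part that bears paddle_pad but orange is not meant.

How it is judged:
On the way, in this order (a step that is already met when the one before it is completed fails the run):
1. the cylinder lies against the end stop with its port straight up (y of barrel in the frame of stop_face above -0.03 m and angle between port's own z axis and vertical below 0.18 rad and angle between the x axis of barrel and the x axis of bed, either way round below 0.09 rad), for 0.3 s.
2. the start paddle is held down at its stop (value of joint paddle above 0.265 rad and angle between port's own z axis and vertical below 0.18 rad), for 0.2 s.
At the end, for the whole second after the job is handed in: The cylinder rests on the bed with its axis within 30 mm of the stop's face (25 mm is touching), square to the stop within 5 degrees and within 15 mm of the bed's middle along its axis, the port within 10 degrees of straight up, all at rest; the paddle is back up (all of step 1 and y of barrel in the frame of stop_face below -0.02 m and x of barrel in the frame of bed between -0.015 and 0.015 m and height (world z) of barrel between 0.066 and 0.074 m and linear speed of barrel below 0.02 m/s and value of joint paddle below 0.04 rad).
It fails at once if the cylinder is lifted more than 10 mm off the bed, or falls from it (height (world z) of barrel above 0.08 m or height (world z) of barrel below 0.055 m).
It fails at once if another thing on the table is moved by more than 30 mm (distance of any of resin_jar, solvent, wrench, driver, collar, puck, spare_pin from where it was at the start of the episode above 0.03 m).
It also fails if it takes over 58 s, if anything falls off the work surface, if the arm or the gripper's body presses on something with over 40 N, if the wrist force passes 120 N, or if a joint passes its speed limit or range.

ROBOT

A 7-joint arm with a two-finger parallel gripper is mounted at the origin on the work surface. World frame = base frame: x ahead of the robot, y to its left, z up, the work surface at z = 0. Lengths are in m, angles in rad, forces in N, time in s.
With the tool pointing down it reaches from about 0.4 to 0.875 m from the base axis. Payload 19.3 kg.
Tool frame: the origin (TCP) lies at the very end of the fingers, on their centre line; the grasp point (between the pads) lies 19 mm behind it; z points along the fingers, y is the direction in which the jaws open and shut (so a half turn about z gives the same grasp; the last joint's range is limited). The gripper opens to 85 mm and grips with 20 to 120 N. Pads are 22 mm wide; open, the fingers measure 114 mm over their backs; the gripper's body (76 mm by 85 mm) begins 54 mm behind the grasp point. The pads swing forward as they close: fully open they stand 13 mm farther back than shut.
Start: joints at [-0.07, 0.521, -0.036, 1.599, 0.021, 1.021, -0.113], TCP at [0.625, -0, 0.231] pointing down, gripper open.
Joint ranges: [-2.91, 2.91], [-0.3, 2.13], [-1.5, 1.42], [0.17, 2.43], [-1.26, 4.41], [0.16, 1.93], [-2.52, 2.52]. Speed limits (rad/s): [1.89, 1.89, 2.39, 2.39, 3.01, 3.01, 3.01].

INTERFACE

Orientations are given as [roll, pitch, yaw] about the fixed x, y, z axes, in that order (R = Rz(yaw) Ry(pitch) Rx(roll)).
In Python, from workcell import bot gives the robot as it stands.
- The arm moves only by the tool carry_out, never from a script. Its argument "targets" is a list of rows, each a list of 7 numbers: the shift along the tool's x, y, z in mm, then the turn, a rotation vector about the tool's x, y, z in units of 6 degrees (1.0 is 6 degrees), then the closure in counts, from 0 (fully open) to 255 (shut). A call has 1 to 5 rows; each row shifts and turns the commanded pose from where the row before left it, along the tool's axes as they then stand; what a row does not reach is not made up. A row lasts 1/12 s, in which the tool goes at most 41.7 mm and 7.16 degrees, less where a joint would pass 70% of its speed; a pose out of reach is approached as far as the arm can. A call is refused whole if a number of a shift passes 41.7 or a number of a turn 1, either way. A call with a gripper value outside its range is refused whole. The fingers move at their own pace and stop on an object; "force" is the grip in N (left out, the last holds). Time passes only in rows, so rows that do not move let the fingers close. It gives the time, the measured TCP pose, the force and the opening at its end, in the units of the state.
- bot.observe(): the state, without advancing time (a new reading comes with each control period).
- bot.grab_frame(name): name is "scene" or "side" or "wrist"; returns a dict with "color" (384x512x3 uint8, red, green, blue), "z_map" (384x512 float32, m along the optical axis (not along the pixel's ray), 0 where there is no reading), "K" (3x3 intrinsics, pixels), "k1" (the pictures are not rectified: a ray, as slopes to the right and down, at radius r is drawn at 1 + k1 r^2 times it, then the intrinsics apply), "cam_to_world" (4x4, takes a point from camera to world coordinates); the wrist camera has in their place "T_tool_cam" (4x4, takes a point from camera to tool coordinates, whose origin is the TCP and whose axes are the flange's). Camera axes: x right, y down, z forward; pixel columns grow to the right and rows downward; lengths in m; the calibration is good to about 2 mm. A picture is of the moment at which its call begins: read the wrist's pose just before it.
- bot.job_done(): hands the job in, once; it reports no verdict.
The state is a dict: "clock": time; "qpos": joint angles; "qd": joint speeds; "joint_efforts": joint torques, N m; "position": TCP position; "tool_rot": TCP orientation; "force": force on the tool from outside, world axes, zero at the start; "moment": the same for the moment, N m; "grip_width": finger opening in m.
Only numpy, scipy, OpenCV 4.12 (cv2) and the standard library are available. Lean on these libraries where they do the work, as an engineer would, in place of code of your own. Each camera call takes 0.05 s, during which the arm holds its last target. There are 200 camera calls.

## Working session

There is one attempt and no reset: what is moved stays moved. The work goes in short steps, Python scripts to look and compute and a tool call to move; the robot and the scene stay as the last step left them, time stands still between calls to the robot, and variables do not carry over. Pictures are saved under pics/ and viewed, about 8 in all and at most 12, crops included, and the job is handed in when it is done.

Besides the shell and the picture viewer there is one more tool, called after "Emit:" as name(argument=value, ...) on one line, values as JSON. carry_out: Moves the arm, as the interface text tells. Its arguments: {"type":"object","properties":{"targets":{"type":"array","items":{"type":"array","items":{"type":"number"}}},"force":{"type":"number"}},"required":["targets"]}

```bash
mkdir -p pics
cat > h.py <<'E'
import numpy as np,cv2
from scipy.spatial.transform import Rotation as R
from workcell import bot
def pose(s=None):
    s=s or bot.observe(); T=np.eye(4); T[:3,:3]=R.from_euler('xyz',s['tool_rot']).as_matrix(); T[:3,3]=s['position']; return T
def grab(n):
    P=pose(); f=bot.grab_frame(n)
    f['T']=P@f['T_tool_cam'] if n=='wrist' else np.array(f['cam_to_world']); return f
def slopes(f,uv):
    K=np.array(f['K']); uv=np.asarray(uv,float).reshape(-1,1,2)
    return cv2.undistortPoints(uv,K,np.array([f['k1'],0,0,0,0.])).reshape(-1,2)
def onplane(f,uv,z):
    s=slopes(f,uv); d=np.c_[s,np.ones(len(s))]@f['T'][:3,:3].T; o=f['T'][:3,3]
    return o+d*((z-o[2])/d[:,2])[:,None]
def bydepth(f,uv):
    uv=np.asarray(uv).reshape(-1,2); s=slopes(f,uv); z=f['z_map'][uv[:,1].astype(int),uv[:,0].astype(int)]
    return (np.c_[s,np.ones(len(s))]*z[:,None])@f['T'][:3,:3].T+f['T'][:3,3]
def cloud(f):
    v,u=np.mgrid[0:384,0:512]; return bydepth(f,np.c_[u.ravel(),v.ravel()]).reshape(384,512,3)
def save(f,n,sc=1,crop=None):
    im=f['color'][:,:,::-1]
    if crop: im=im[crop[1]:crop[3],crop[0]:crop[2]]
    cv2.imwrite('pics/'+n,cv2.resize(im,None,fx=sc,fy=sc,interpolation=cv2.INTER_CUBIC))
E
python3 - <<'E'
from h import *
s=bot.observe(); print(s)
import pickle
fs={n:grab(n) for n in('scene','side')}
pickle.dump(fs,open('f0.pkl','wb'))
for n,f in fs.items(): save(f,n+'0.png',1.5); print(n,f['K'],f['k1'],f['T'].round(3))
E
```

```text
{'clock': 0.0, 'qpos': array([-0.07017991,  0.52203386, -0.03636702,  1.59999741,  0.02121606,
        1.02108634, -0.11280429]), 'qd': array([ 0.00057553,  0.00131723,  0.00058172, -0.0006388 ,  0.00227251,
        0.00172847,  0.00017387]), 'joint_efforts': array([-4.24098413e-03, -9.27110124e+01,  1.97758444e+00, -3.69928443e+01,
        1.76317629e-02,  8.19846697e-03, -6.58496788e-05]), 'position': array([ 6.24667333e-01, -3.03163969e-05,  2.30716713e-01]), 'tool_rot': array([-3.14045570e+00,  7.46831678e-05,  1.57080457e+00]), 'force': array([0.50036872, 0.06618075, 0.54533902]), 'moment': array([ 0.00055906, -0.01559366, -0.01664885]), 'grip_width': 0.08536253344902231}
scene [[486.61658874   0.         257.58359763]
 [  0.         486.61658874 190.8625103 ]
 [  0.           0.           1.        ]] -0.11468030702867385 [[ 0.033  0.788 -0.615  1.345]
 [ 0.999 -0.017  0.031 -0.028]
 [ 0.014 -0.616 -0.788  1.166]
 [ 0.     0.     0.     1.   ]]
side [[463.52609579   0.         256.86802497]
 [  0.         463.52609579 195.23243123]
 [  0.           0.           1.        ]] -0.13890338441008734 [[-0.812 -0.419  0.406 -0.007]
 [-0.583  0.603 -0.545  0.718]
 [-0.017 -0.679 -0.734  0.997]
 [ 0.     0.     0.     1.   ]]
```

View pics/scene0.png

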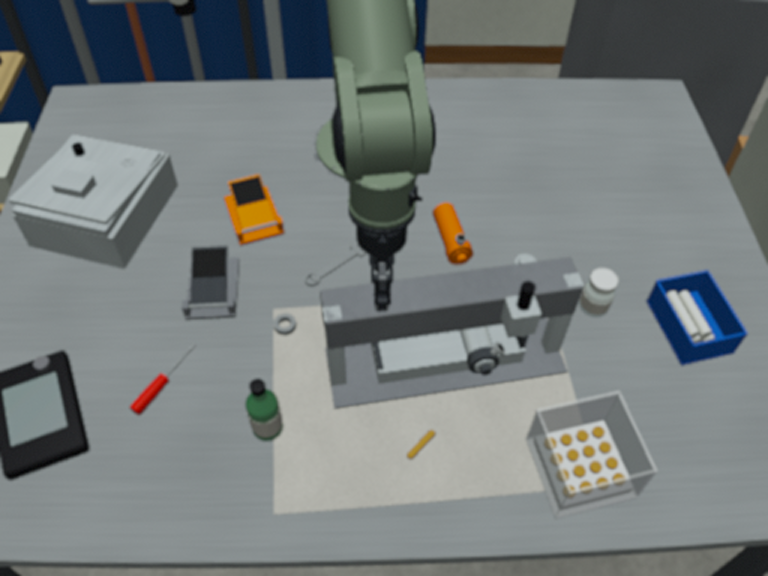

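View pics/side0.png

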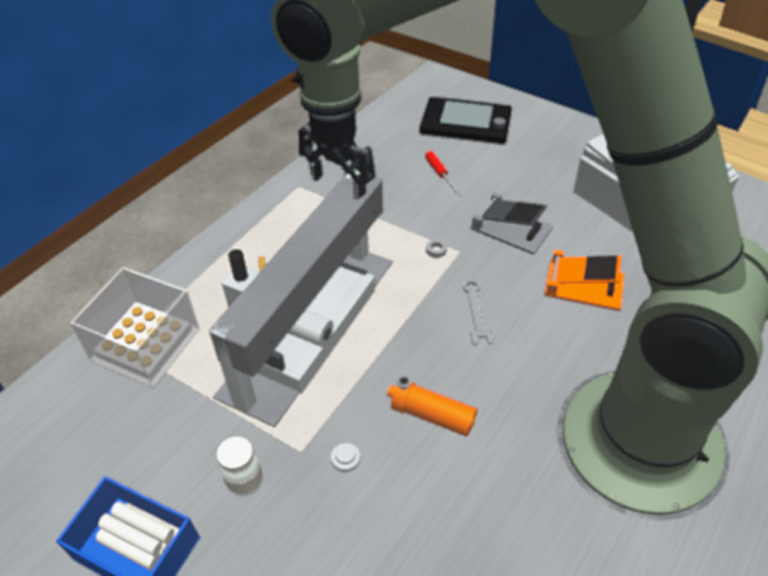

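Scene view (1.5x pixels): the grey paddle with its black pad is at (210,280), and an orange look-alike is at (253,208). The aluminium barrel's far end with its ring is at (485,358) under the beam, and an orange look-alike cylinder is at (453,232). The grey paddle and the plain barrel fit the description, since orange is excluded. Next I measure the beam, bed, barrel and paddle, and enlarge the port and paddle.

Run:
```python
from h import *
import pickle
fs=pickle.load(open('f0.pkl','rb'))
f=fs['scene'];g=fs['side']
a=cv2.resize(f['color'][205:275,215:395,::-1],None,fx=4.4,fy=4.4,interpolation=cv2.INTER_CUBIC)
b=cv2.resize(g['color'][180:270,140:270,::-1],None,fx=3,fy=3,interpolation=cv2.INTER_CUBIC)
c=cv2.resize(f['color'][155:220,110:200,::-1],None,fx=4,fy=4,interpolation=cv2.INTER_CUBIC)
o=np.zeros((600,800,3),np.uint8); o[:a.shape[0],:a.shape[1]]=a[:,:800]; o[310:310+b.shape[0],:b.shape[1]]=b; o[310:310+c.shape[0],400:400+c.shape[1]]=c
cv2.imwrite('pics/crop1.png',o)
C=cloud(f);D=cloud(g)
def rect(p,n):
    r=cv2.minAreaRect((p[:,:2]*1000).astype(np.float32)); print(n,len(p),np.round(r[0],1),np.round(r[1],1),round(r[2],2),'z',np.median(p[:,2]).round(4))
for n,X in(('scene',C),('side',D)):
    x,y,z=X[...,0],X[...,1],X[...,2]
    reg=(x>.45)&(x<.95)&(abs(y)<.35)
    m=(reg&(abs(z-.21)<.004)).astype(np.uint8); 
    k,l,st,ce=cv2.connectedComponentsWithStats(m); i=1+st[1:,4].argmax(); rect(X[l==i],n+' beamtop')
    m=(reg&(abs(z-.045)<.004)).astype(np.uint8); k,l,st,ce=cv2.connectedComponentsWithStats(m)
    for i in 1+np.argsort(-st[1:,4])[:3]: rect(X[l==i],n+' bed'); print(ce[i])
# paddle
for n,X,im in(('scene',C,f['color']),('side',D,g['color'])):
    x,y,z=X[...,0],X[...,1],X[...,2]
    m=((x>.4)&(x<.72)&(y>-.45)&(y<-.15)&(z>.02)&(z<.08)).astype(np.uint8)
    k,l,st,ce=cv2.connectedComponentsWithStats(m)
    for i in range(1,k):
        if st[i,4]>60: print('obj',ce[i],im[l==i].mean(0).round(),X[l==i].min(0).round(3),X[l==i].max(0).round(3)); rect(X[l==i],n+'pad')
    mb=((m>0)&(im.max(2)<60)).astype(np.uint8);k,l,st,ce=cv2.connectedComponentsWithStats(mb)
    for i in range(1,k):
        if st[i,4]>60: print(' black',ce[i],X[l==i].min(0).round(3),X[l==i].max(0).round(3)); rect(X[l==i],' black')
```

```text
scene beamtop 3595 [623.  122.9] [113.3 439.9] 7.72 z 0.2108
scene bed 1047 [620.4  72.1] [ 68.5 164.9] 8.31 z 0.0457
[280.77363897 234.06494747]
scene bed 224 [599.4 229.4] [83.9 42.1] 34.23 z 0.0456
[336.19642857 226.05357143]
scene bed 86 [ 460.4 -322.2] [21.2 54.4] 1.45 z 0.0441
[141.48837209 190.37209302]
side beamtop 2175 [621.3 134.1] [111.7 425.7] 8.31 z 0.2073
side bed 565 [590.   65.9] [ 74.5 152.7] 8.13 z 0.0426
[226.08849558 195.6159292 ]
side bed 334 [564.8 222.6] [73.2 77. ] 7.0 z 0.0425
[196.82634731 237.6497006 ]
side bed 57 [771.2 302.2] [ 6.1 96.4] 11.38 z 0.0453
[118.77192982 221.0877193 ]
obj [138.85683531 189.13993541] [63. 67. 69.] [ 0.4   -0.382  0.021] [ 0.509 -0.279  0.069]
scenepad 929 [ 453.1 -332.4] [108.4 103. ] 2.36 z 0.0441
obj [ 98.30412371 261.56185567] [184.  38.  28.] [ 0.646 -0.447  0.02 ] [ 0.719 -0.392  0.033]
scenepad 194 [ 684.  -419.2] [24.7 82.3] 57.02 z 0.0248
 black [138.92758621 177.68275862] [ 0.4   -0.365  0.043] [ 0.443 -0.302  0.069]
 black 290 [ 421.  -333.7] [43.1 61.9] 1.36 z 0.0571
obj [335.85282258 140.17741935] [80. 81. 84.] [ 0.4   -0.382  0.02 ] [ 0.508 -0.276  0.062]
sidepad 496 [ 452.3 -330.4] [106.8 106.3] 2.72 z 0.0405
 black [346.         141.27083333] [ 0.4   -0.357  0.046] [ 0.439 -0.297  0.061]
 black 144 [ 419.8 -327.1] [60.6 39.3] 89.84 z 0.0534
```

View pics/crop1.png

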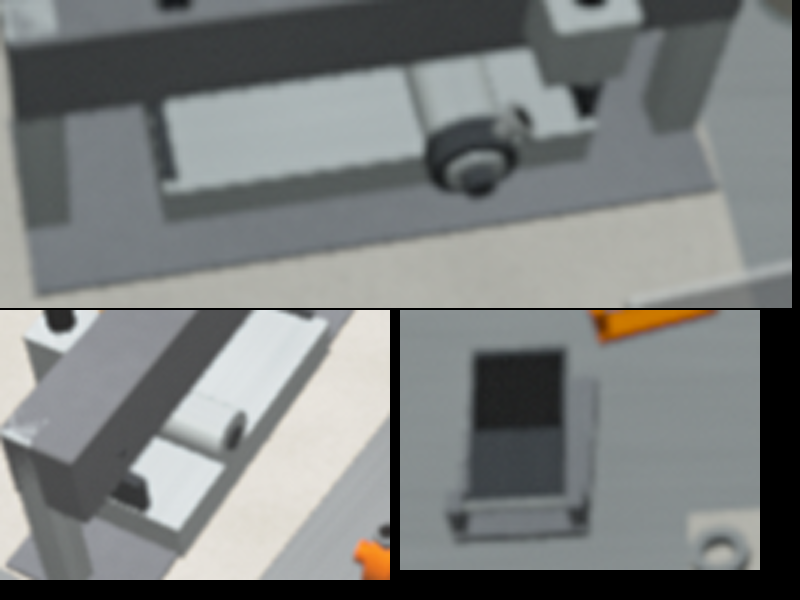

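Crop: the ring and funnel on the barrel's far end are at about (515,120), so the port faces the stop (right) and slightly up. The stop (dark) is at about (588,98), with the lip at the left (155,140). The paddle has its black pad on the robot's side and its hinge on the far side, with the collar beside it at (720,550). Now precise numbers in bed axes.

Run:
```python
from h import *
import pickle
fs=pickle.load(open('f0.pkl','rb'))
yaw=np.radians(8.0); Rb=np.array([[np.cos(yaw),-np.sin(yaw)],[np.sin(yaw),np.cos(yaw)]])
P0=np.array([.610,.135])
for n in('scene','side'):
    f=fs[n];X=cloud(f); q=(X[...,:2]-P0)@Rb; a,b,z=q[...,0],q[...,1],X[...,2]
    pc=lambda v:np.percentile(v,[1,50,99]).round(4)
    reg=(abs(a)<.2)&(abs(b)<.25)
    zb=.0457 if n=='scene' else .0426
    m=reg&(abs(z-zb)<.003)&(abs(a)<.08)&(abs(b)<.16)
    print(n,'bed a',pc(a[m]),'b',pc(b[m]))
    # edges lines: min/max a per b slice
    for lo in np.arange(-.14,.14,.03):
        s=m&(b>lo)&(b<lo+.03)
        if s.sum()>20: print('  b%.2f a'%lo,np.percentile(a[s],[2,98]).round(4))
    m=reg&(z>.055)&(z<.105)&(b>-.12)&(b<.12)&(a<.13)&(a>-.07)
    print('barrel-ish',m.sum(),'a',pc(a[m]),'b',pc(b[m]),'z',pc(z[m]))
    for lo in np.arange(-.07,.13,.01):
        s=m&(a>lo)&(a<lo+.01)
        if s.sum()>8:
            zz=z[s];bb=b[s]; t=bb[zz>zz.max()-.004]
            print('  a%.2f n%d b %.3f..%.3f zmax %.3f at b %.4f'%(lo,s.sum(),bb.min(),bb.max(),zz.max(),t.mean()))
    m=reg&(abs(z-(.21 if n=='scene' else .2073))<.004)
    for lo in(-.2,-.1,0,.1):
        s=m&(b>lo)&(b<lo+.05)
        if s.sum(): print(' beam b%.1f a'%lo,np.percentile(a[s],[2,98]).round(4))
    s=m;print(' beam b',pc(b[s]))
f=fs['scene']
for u,v in[(331,231),(332,232),(333,232),(334,231),(332,234),(333,229),(334,230),(329,232),(320,241),(323,246)]:
    p=bydepth(f,[[u,v]])[0]; print(u,v,f['color'][v,u],p.round(3),((p[:2]-P0)@Rb).round(4))
```

```text
scene bed a [-0.0317  0.0027  0.0342] b [-0.1388 -0.0453  0.1186]
  b-0.14 a [-0.0303  0.0344]
  b-0.11 a [-0.0307  0.0334]
  b-0.08 a [-0.0312  0.0339]
  b-0.05 a [-0.0309  0.0328]
  b-0.02 a [-0.03    0.0321]
  b0.01 a [-0.0315  0.0355]
  b0.07 a [-0.0325  0.0331]
  b0.10 a [-0.0261  0.0335]
barrel-ish 618 a [-0.0053  0.0469  0.08  ] b [0.0111 0.034  0.1191] z [0.0571 0.089  0.1029]
  a-0.01 n19 b 0.013..0.061 zmax 0.093 at b 0.0315
  a0.00 n61 b 0.013..0.061 zmax 0.098 at b 0.0385
  a0.01 n61 b 0.013..0.119 zmax 0.101 at b 0.0344
  a0.02 n80 b 0.012..0.120 zmax 0.101 at b 0.0375
  a0.03 n51 b 0.013..0.059 zmax 0.101 at b 0.0364
  a0.04 n59 b 0.010..0.074 zmax 0.105 at b 0.0523
  a0.05 n73 b 0.010..0.074 zmax 0.103 at b 0.0509
  a0.06 n165 b 0.010..0.071 zmax 0.105 at b 0.0624
  a0.07 n40 b 0.024..0.047 zmax 0.084 at b 0.0369
 beam b-0.2 a [-0.0402  0.0281]
 beam b-0.1 a [-0.0403  0.0266]
 beam b0.0 a [-0.0407  0.0264]
 beam b0.1 a [-0.0421  0.0646]
 beam b [-0.2295 -0.0053  0.2002]
side bed a [-0.0673 -0.0342  0.0065] b [-0.1352 -0.0279  0.1299]
  b-0.14 a [-0.0642  0.0067]
  b-0.
[... 624 characters left out ...]
]
 beam b-0.1 a [-0.041   0.0226]
 beam b0.0 a [-0.0412  0.023 ]
 beam b0.1 a [-0.0436  0.0612]
 beam b [-0.2091  0.0525  0.2072]
331 231 [119 125 125] [0.657 0.201 0.11 ] [0.0558 0.0585]
332 232 [108 114 112] [0.659 0.203 0.109] [0.0584 0.0607]
333 232 [77 81 80] [0.66  0.206 0.11 ] [0.0592 0.063 ]
334 231 [69 74 74] [0.655 0.209 0.107] [0.0547 0.0675]
332 234 [103 109 108] [0.662 0.204 0.103] [0.061  0.0608]
333 229 [111 118 118] [0.649 0.207 0.107] [0.0487 0.0663]
334 230 [101 108 108] [0.651 0.21  0.105] [0.051  0.0686]
329 232 [124 129 128] [0.652 0.198 0.098] [0.0505 0.0561]
320 241 [122 130 130] [0.672 0.173 0.087] [0.0669 0.0288]
323 246 [51 55 59] [0.684 0.18  0.082] [0.08   0.0343]
```

```bash
cat >> h.py <<'E'
YAW=np.radians(8.4); BR=R.from_euler('z',YAW).as_matrix()
B0=np.r_[np.array([.610,.135])+R.from_euler('z',np.radians(8)).as_matrix()[:2,:2]@[-.0155,-.014],0]
def bed(p): return (np.asarray(p)-B0)@BR
def unbed(p): return BR@np.asarray(p)+B0
def tool(tilt,s=1,yaw=YAW):
    B=R.from_euler('z',yaw).as_matrix(); t=np.radians(tilt)
    z=B@[np.sin(t),0,-np.cos(t)]; y=s*(B@[0,1,0]); return np.c_[np.cross(y,z),y,z]
def plan(p,Rt,n):
    """rows from the present pose to (p,Rt): straight line, even turning"""
    T=pose(); d=(np.asarray(p)-T[:3,3])/n; w=R.from_matrix(T[:3,:3].T@Rt).as_rotvec()/n
    Rk=T[:3,:3]
    for k in range(n):
        print([float(x) for x in np.r_[(Rk.T@d*1000).round(1),(np.degrees(w)/6).round(3)]]); Rk=Rk@R.from_rotvec(w).as_matrix()
E
python3 - <<'E'
from h import *
import pickle
fs=pickle.load(open('f0.pkl','rb'))
w=grab('wrist'); print(w['T_tool_cam'].round(3),w['K'][0][0]); print('B0',B0)
f=fs['scene'];
for n in('scene','side'):
    f=fs[n];X=cloud(f); im=f['color'].astype(int); x,y,z=X[...,0],X[...,1],X[...,2]
    # paddle: black pad
    for nm,m in(('pad',(x>.3)&(x<.55)&(y>-.42)&(y<-.22)&(z>.035)&(z<.09)&(im.max(2)<50)),
                ('plate',(x>.3)&(x<.55)&(y>-.40)&(y<-.22)&(z>.03)&(z<.09)&(im.max(2)<95)),
                ('padl all',(x>.3)&(x<.55)&(y>-.40)&(y<-.22)&(z>.018)&(z<.09)&(im[...,0]-im[...,2]<30)),
                ('orange',(x>.25)&(x<.6)&(y>0)&(y<.3)&(im[...,0]-im[...,2]>80)&(z<.1))):
        m=m.astype(np.uint8);k,l,st,ce=cv2.connectedComponentsWithStats(m); i=1+st[1:,4].argmax(); p=X[l==i]
        r=cv2.minAreaRect((p[:,:2]*1000).astype(np.float32)); print(n,nm,len(p),ce[i].round(),np.round(r[0],1),np.round(r[1],1),round(r[2],1),'z',np.percentile(p[:,2],[2,50,98]).round(3), p.min(0).round(3),p.max(0).round(3))
    m=(x>.3)&(x<.56)&(y>-.05)&(y<.33)&(z>.008)&(z<.13)&(im.max(2)>60)
    k,l,st,ce=cv2.connectedComponentsWithStats(m.astype(np.uint8))
    for i in range(1,k):
        if st[i,4]>40: print('  obst',ce[i].round(),X[l==i].min(0).round(3),X[l==i].max(0).round(3))
E
```

```text
[[ 0.001 -0.961 -0.278  0.07 ]
 [ 1.     0.001  0.001 -0.   ]
 [-0.    -0.278  0.961 -0.143]
 [ 0.     0.     0.     1.   ]] 304.83484525164386
B0 [0.59659927 0.11897906 0.        ]
scene pad 377 [139. 175.] [ 412.3 -334.1] [60.2 61.7] 2.4 z [0.048 0.06  0.07 ] [ 0.382 -0.366  0.047] [ 0.443 -0.302  0.072]
scene plate 845 [139. 183.] [ 433.5 -334.5] [116.7  69.4] 2.6 z [0.033 0.051 0.069] [ 0.376 -0.37   0.03 ] [ 0.492 -0.298  0.072]
scene padl all 1085 [139. 186.] [ 441.3 -332.9] [132.2 103. ] 2.4 z [0.026 0.047 0.069] [ 0.375 -0.382  0.019] [ 0.509 -0.279  0.072]
scene orange 518 [301. 155.] [322.4 156.3] [150.3  48.1] 11.8 z [0.025 0.048 0.059] [0.25  0.125 0.014] [0.397 0.191 0.075]
  obst [303. 161.] [0.3   0.131 0.008] [0.398 0.198 0.079]
  obst [349. 172.] [0.366 0.286 0.008] [0.394 0.329 0.026]
side pad 122 [349. 141.] [ 412.7 -330. ] [54.5 49.7] 89.6 z [0.048 0.056 0.064] [ 0.388 -0.357  0.046] [ 0.437 -0.303  0.067]
side plate 455 [343. 141.] [ 432.  -327.4] [113.6  71.5] 3.8 z [0.032 0.05  0.066] [ 0.373 -0.365  0.03 ] [ 0.488 -0.29   0.069]
side padl all 661 [341. 142.] [ 440.3 -331. ] [130.9 106.3] 2.7 z [0.02  0.044 0.065] [ 0.373 -0.382  0.018] [ 0.508 -0.276  0.069]
side orange 1001 [287. 270.] [326.7 151.9] [155.2  79.6] 12.2 z [0.023 0.044 0.053] [ 0.25   0.116 -0.007] [0.407 0.199 0.068]
  obst [212. 230.] [0.524 0.029 0.008] [0.56  0.262 0.095]
  obst [276. 266.] [0.3   0.136 0.009] [0.395 0.201 0.071]
  obst [230. 304.] [0.362 0.288 0.008] [0.407 0.33  0.021]
```

Emit:
carry_out(targets=[[0, -30, -10, 0, 0, 0, 0], [0, -40, -10, 0, 0, 0, 0], [0, -40, 0, 0, 0, 0, 0], [0, -40, 0, 0, 0, 0, 0], [0, 0, 0, 0, 0, 0, 0]])

```text
clock: 0.57
position: [0.4683, -0.0006, 0.2509]
tool_rot: [-3.138, 0.001, 1.571]
force: [2.7, -0.4, 1.3]
grip_width: 0.085
```

Run:
```python
from h import *
print(bot.observe()['qpos'].round(2)); print(unbed([-.13,.04,.16]))
plan(unbed([-.13,.04,.16]),tool(42,1),20)
```

```text
[-0.08  0.25 -0.05  1.97  0.02  0.93 -0.14]
[0.46215054 0.13955916 0.16      ]
[7.0, -0.3, 4.5, -0.301, -0.259, -0.779]
[7.1, 0.1, 4.3, -0.301, -0.259, -0.779]
[7.2, 0.6, 4.2, -0.301, -0.259, -0.779]
[7.3, 1.1, 4.0, -0.301, -0.259, -0.779]
[7.3, 1.5, 3.8, -0.301, -0.259, -0.779]
[7.2, 2.0, 3.7, -0.301, -0.259, -0.779]
[7.1, 2.5, 3.6, -0.301, -0.259, -0.779]
[7.0, 2.9, 3.5, -0.301, -0.259, -0.779]
[6.9, 3.4, 3.4, -0.301, -0.259, -0.779]
[6.6, 3.8, 3.3, -0.301, -0.259, -0.779]
[6.4, 4.3, 3.3, -0.301, -0.259, -0.779]
[6.1, 4.7, 3.2, -0.301, -0.259, -0.779]
[5.8, 5.1, 3.2, -0.301, -0.259, -0.779]
[5.5, 5.4, 3.2, -0.301, -0.259, -0.779]
[5.1, 5.8, 3.3, -0.301, -0.259, -0.779]
[4.7, 6.1, 3.3, -0.301, -0.259, -0.779]
[4.3, 6.3, 3.4, -0.301, -0.259, -0.779]
[3.9, 6.5, 3.5, -0.301, -0.259, -0.779]
[3.4, 6.7, 3.6, -0.301, -0.259, -0.779]
[3.0, 6.9, 3.7, -0.301, -0.259, -0.779]
```

Emit:
carry_out(targets=[[7, 0, 4, -0.3, -0.26, -0.78, 0], [7, 0, 4, -0.3, -0.26, -0.78, 0], [7, 0.5, 4, -0.3, -0.26, -0.78, 0], [7, 1, 4, -0.3, -0.26, -0.78, 0], [7, 1.5, 4, -0.3, -0.26, -0.78, 0]])

```text
clock: 0.98
position: [0.4737, 0.0347, 0.2294]
tool_rot: [3.014, 0.165, 1.974]
force: [0.3, 0.5, -0.0]
grip_width: 0.0858
```

Emit:
carry_out(targets=[[7, 2, 3.7, -0.3, -0.26, -0.78, 0], [7, 2.5, 3.6, -0.3, -0.26, -0.78, 0], [7, 3, 3.5, -0.3, -0.26, -0.78, 0], [7, 3.4, 3.4, -0.3, -0.26, -0.78, 0], [6.6, 3.8, 3.3, -0.3, -0.26, -0.78, 0]])

```text
clock: 1.4
position: [0.4722, 0.0696, 0.2066]
tool_rot: [2.96, 0.364, 2.37]
force: [1.5, -0.4, 0.2]
grip_width: 0.0855
```

Emit:
carry_out(targets=[[6.4, 4.3, 3.3, -0.3, -0.26, -0.78, 0], [6, 4.7, 3.2, -0.3, -0.26, -0.78, 0], [5.8, 5, 3.2, -0.3, -0.26, -0.78, 0], [5.5, 5.4, 3.2, -0.3, -0.26, -0.78, 0], [5, 5.8, 3.3, -0.3, -0.26, -0.78, 0]])

```text
clock: 1.82
position: [0.4708, 0.0998, 0.1861]
tool_rot: [2.992, 0.544, 2.743]
force: [0.3, -0.1, -0.8]
grip_width: 0.0858
```

Emit:
carry_out(targets=[[4.7, 6, 3.3, -0.3, -0.26, -0.78, 0], [4.3, 6.3, 3.4, -0.3, -0.26, -0.78, 0], [4, 6.5, 3.5, -0.3, -0.26, -0.78, 0], [3.4, 6.7, 3.6, -0.3, -0.26, -0.78, 0], [3, 7, 3.7, -0.3, -0.26, -0.78, 0]])

```text
clock: 2.23
position: [0.4647, 0.0988, 0.1564]
tool_rot: [3.105, 0.56, 2.915]
force: [1.3, -0.9, -0.0]
grip_width: 0.0854
```

Run:
```python
from h import *
s=bot.observe();print(s['clock'],s['qpos'].round(2), bed(s['position']).round(3))
w=grab('wrist'); save(w,'w1.png',1.5); import pickle; pickle.dump(w,open('w1.pkl','wb'))
print('to orient'); plan(pose()[:3,3],tool(42),1)
X=cloud(w); q=bed(X.reshape(-1,3)).reshape(X.shape); a,b,z=q[...,0],q[...,1],q[...,2]
ok=w['z_map']>0
pc=lambda v:np.percentile(v,[1,50,99]).round(4)
m=ok&(abs(z-.045)<.004)&(abs(a)<.08)&(abs(b)<.16); print('bed a',pc(a[m]),'b',pc(b[m]),'z',pc(z[m]))
for lo in np.arange(-.14,.14,.03):
    s=m&(b>lo)&(b<lo+.03)
    if s.sum()>20: print('  b%.2f a'%lo,np.percentile(a[s],[2,98]).round(4))
m=ok&(z>.055)&(z<.1)&(a>-.07)&(a<.1)&(b>-.1)&(b<.12)
for lo in np.arange(-.07,.11,.01):
    s=m&(a>lo)&(a<lo+.01)
    if s.sum()>8: print('  a%.2f n%d b'%(lo,s.sum()),pc(b[s]),'zmax',z[s].max().round(4))
m=ok&(z>.055)&(z<.084)&(b>.1)&(b<.16)&(a>-.03)&(a<.06); print('stop',m.sum(),pc(a[m]),pc(b[m]))
```

```text
2.2333 [ 0.12  0.4  -0.85  2.43  1.6   0.68 -0.72] [-0.133 -0.001  0.156]
to orient
[0.0, 0.0, 0.0, -1.791, -1.613, -2.849]
bed a [-0.0512 -0.0163  0.0464] b [-0.122  -0.0026  0.1392] z [0.0415 0.0451 0.0475]
  b-0.14 a [-0.0507  0.0446]
  b-0.11 a [-0.0506  0.0454]
  b-0.08 a [-0.0507  0.0451]
  b-0.05 a [-0.0507  0.045 ]
  b-0.02 a [-0.0507  0.0448]
  b0.01 a [-0.051   0.0441]
  b0.04 a [-0.0546 -0.048 ]
  b0.07 a [-0.0508  0.0443]
  b0.10 a [-0.0506  0.0449]
  b0.13 a [-0.0509  0.037 ]
  a-0.06 n2024 b [0.029  0.0524 0.0747] zmax 0.0953
  a-0.05 n387 b [0.0285 0.0516 0.0754] zmax 0.0959
  a-0.04 n353 b [0.0284 0.0512 0.0755] zmax 0.0957
  a-0.03 n320 b [0.0285 0.0515 0.0744] zmax 0.0957
  a-0.02 n280 b [0.0287 0.0536 0.0754] zmax 0.0957
  a-0.01 n177 b [0.0283 0.0594 0.076 ] zmax 0.094
  a0.00 n136 b [0.0281 0.0511 0.0743] zmax 0.0932
  a0.01 n113 b [0.0281 0.0396 0.076 ] zmax 0.0918
  a0.02 n77 b [0.0272 0.0358 0.0763] zmax 0.091
  a0.03 n53 b [0.0274 0.0341 0.0747] zmax 0.0897
  a0.04 n37 b [0.0272 0.0324 0.0763] zmax 0.0888
  a0.05 n82 b [0.0244 0.0295 0.0795] zmax 0.0884
  a0.06 n35 b [0.0243 0.0282 0.0793] zmax 0.089
  a0.07 n10 b [0.0241 0.0264 0.0293] zmax 0.0865
stop 1010 [-0.019  -0.0083  0.0408] [0.1308 0.1315 0.1425]
```

View pics/w1.png

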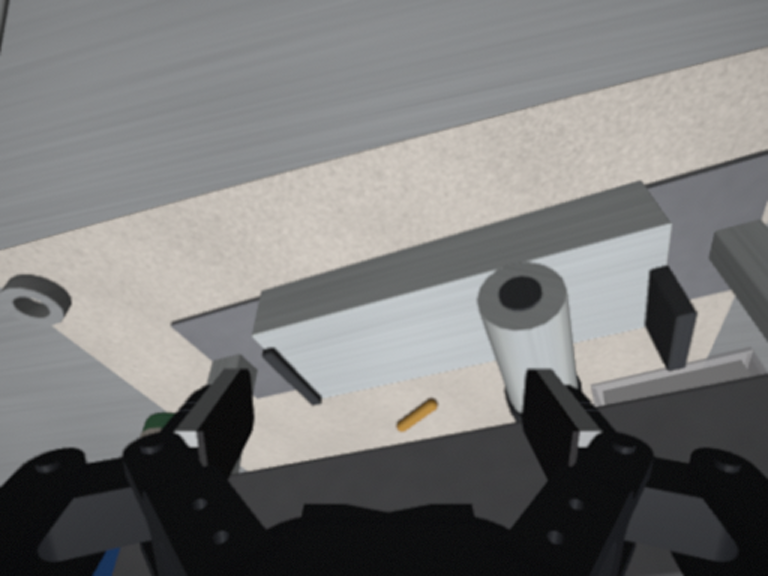

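The wrist picture (1.5x) shows the barrel's near face at (520,290), the stop at (668,315), the lip at (290,375) and the collar at (35,300). The depth points fit the bed frame: stop face at y=0.131, lip at -0.122, near edge at -0.051. The barrel axis is at bed y=0.052. Joint 4 hit its range limit because this pose is too close to the base, so I'll move outward.

Run:
```python
from h import *
plan(unbed([-.095,.052,.12]),tool(40),6)
```

```text
[0.5, 10.2, 6.9, -0.29, -0.214, -0.48]
[0.2, 10.0, 7.2, -0.29, -0.214, -0.48]
[-0.1, 9.7, 7.5, -0.29, -0.214, -0.48]
[-0.5, 9.5, 7.8, -0.29, -0.214, -0.48]
[-0.7, 9.2, 8.1, -0.29, -0.214, -0.48]
[-1.0, 8.9, 8.4, -0.29, -0.214, -0.48]
```

Emit:
carry_out(targets=[[0, 10, 7, -0.1, -0.05, -0.2, 0], [0, 10, 7, -0.3, -0.2, -0.5, 0], [0, 10, 7, -0.3, -0.2, -0.5, 0], [0, 10, 8, -0.3, -0.2, -0.5, 0], [0, 10, 8, -0.3, -0.2, -0.5, 0]])

```text
clock: 2.7
position: [0.4808, 0.134, 0.1225]
tool_rot: [-3.13, 0.605, 3.14]
force: [-0.1, -0.1, -0.9]
grip_width: 0.0852
```

Run:
```python
from h import *
s=bot.observe();print(s['qpos'].round(2), bed(s['position']).round(3))
plan(unbed([-.075,.05,.105]),tool(40),5)
```

```text
[ 0.35  0.77 -1.28  2.43  1.8   1.09 -0.61] [-0.112  0.032  0.122]
[-3.7, 4.8, 6.7, -0.194, -0.179, -0.225]
[-3.6, 4.6, 6.9, -0.194, -0.179, -0.225]
[-3.6, 4.3, 7.0, -0.194, -0.179, -0.225]
[-3.6, 4.1, 7.2, -0.194, -0.179, -0.225]
[-3.5, 3.9, 7.3, -0.194, -0.179, -0.225]
```

```bash
cat >> h.py <<'E'
def fkR(q):
    return R.from_euler('ZYZYZYZ'[:3],q[:3])*R.from_euler('YZY',q[3:6])*R.from_euler('Z',q[6])
E
python3 - <<'E'
from h import *
s=bot.observe()
S=[(np.array([-0.07017991,.52203386,-.03636702,1.59999741,.02121606,1.02108634,-.11280429]),np.array([-3.14045570,7.46831678e-05,1.57080457]),np.array([.624667,-3.03e-5,.230717])),(s['qpos'],s['tool_rot'],s['position'])]
for q,r,p in S:
    Rt=R.from_euler('xyz',r); C=fkR(q).inv()*Rt; print(C.as_euler('xyz',degrees=True).round(2))
# positions: p = h z + L1 R12 z + L2 R14 z + L3 tool z (+ offsets)
A=[];b=[]
for q,r,p in S:
    z=np.array([0,0,1.]); R2=R.from_euler('ZY',q[:2]);R4=R2*R.from_euler('ZY',q[2:4])
    A.append(np.c_[z,R2.apply(z),R4.apply(z),R.from_euler('xyz',r).apply(z)]);b.append(p)
x=np.linalg.lstsq(np.vstack(A),np.hstack(b),rcond=None); print(x)
E
```

```text
[ 0.e+00 -1.e-02  9.e+01]
[  1.43  -0.   -89.82]
(array([-0.6400448 ,  0.9447867 ,  0.15300779, -0.17465416]), array([0.00699807]), np.int32(4), array([2.41120218, 1.12162918, 0.9414362 , 0.20432799]))
```

Run:
```python
from h import *
import itertools
s=bot.observe()
S=[(np.array([-0.07017991,.52203386,-.03636702,1.59999741,.02121606,1.02108634,-.11280429]),np.array([-3.14045570,7.46831678e-05,1.57080457]),np.array([.624667,-3.03e-5,.230717])),(s['qpos'],s['tool_rot'],s['position'])]
print(s['qpos'],s['tool_rot'])
for sg in itertools.product([1,-1],repeat=7):
    C=[fkR(q*np.array(sg)).inv()*R.from_euler('xyz',r) for q,r,p in S]
    e=np.degrees((C[0].inv()*C[1]).magnitude())
    if e<12: print(sg,e.round(2),C[0].as_euler('xyz',degrees=True).round(1),C[1].as_euler('xyz',degrees=True).round(1))
```

```text
[ 0.35055034  0.76814025 -1.27911257  2.43176012  1.79845979  1.09352435
 -0.61430328] [-3.13025871  0.60466268  3.13963867]
(-1, 1, -1, 1, -1, 1, -1) 0.0 [ 0.  0. 90.] [ 0. -0. 90.]
```

```bash
cat >> h.py <<'E'
SG=np.array([-1,1,-1,1,-1,1,-1.])
def Rt_of(q): return fkR(np.asarray(q)*SG)*R.from_euler('z',90,degrees=True)
def basis(q):
    q=np.asarray(q)*SG; z=np.array([0,0,1.]);x=np.array([1.,0,0]); R1=R.from_euler('Z',q[0]);R2=R.from_euler('ZY',q[:2]);R4=R2*R.from_euler('ZY',q[2:4]);R6=R4*R.from_euler('ZY',q[4:6])
    return np.c_[z,R2.apply(z),R4.apply(z),R6.apply(z)]
E
python3 - <<'E'
from h import *
s=bot.observe()
S=[(np.array([-0.07017991,.52203386,-.03636702,1.59999741,.02121606,1.02108634,-.11280429]),np.array([.624667,-3.03e-5,.230717])),(s['qpos'],s['position'])]
A=np.vstack([basis(q) for q,p in S]);b=np.hstack([p for q,p in S])
x,res,rk,sv=np.linalg.lstsq(A,b,rcond=None); print(x,A@x-b,sv)
lo=np.array([-2.91,-.3,-1.5,.17,-1.26,.16,-2.52]);hi=np.array([2.91,2.13,1.42,2.43,4.41,1.93,2.52])
from scipy.optimize import least_squares
rng=np.random.default_rng(0)
for tilt,sgn in((36,1),(36,-1),(40,1),(40,-1)):
  for y in(.03,.105):
    T=tool(tilt,sgn); g=unbed([-.043,y,.070]); p=g+.019*T[:,2]; sols=[]
    for k in range(150):
        q0=rng.uniform(lo,hi)
        f=lambda q:np.r_[(basis(q)@x-p)*5,(R.from_matrix(T).inv()*Rt_of(q)).as_rotvec(),.003*(q-(lo+hi)/2)/(hi-lo)]
        r=least_squares(f,q0,bounds=(lo+.03,hi-.03))
        if np.abs(f(r.x)[:6]).max()<.01: sols.append(r.x.round(2))
    u=np.unique(np.array(sols).round(1),axis=0) if sols else []; print(tilt,sgn,y,len(sols)); print(u[:8])
E
```

```text
[0.16966961 0.59811233 0.38326854 0.26069777] [-0.00295367  0.05769892 -0.00390377 -0.00129656 -0.00366283  0.00390377] [2.4089891  1.12254765 0.94797254 0.19495213]Traceback (most recent call last):
  File "<stdin>", line 15, in <module>
    return func(*args, **kwargs)
    raise ValueError("Initial guess is outside of provided bounds")
ValueError: Initial guess is outside of provided bounds
```

```bash
cat > ik.py <<'E'
from h import *
from scipy.optimize import least_squares
def basis(q):
    q=np.asarray(q)*SG; I=np.eye(3); R2=R.from_euler('ZY',q[:2]);R4=R2*R.from_euler('ZY',q[2:4]);R6=R4*R.from_euler('ZY',q[4:6]);R3=R2*R.from_euler('Z',q[2]);R5=R4*R.from_euler('Z',q[4])
    return np.c_[I[2],R2.apply(I[2]),R4.apply(I[2]),R6.apply(I[2]),R2.apply(I[1]),R4.apply(I[1]),R6.apply(I[1]),R3.apply(I[0]),R4.apply(I[0]),R6.apply(I[0])]
S=[([-0.07017991,.52203386,-.03636702,1.59999741,.02121606,1.02108634,-.11280429],[.624667,-3.03e-5,.230717],1),
([.35055034,.76814025,-1.27911257,2.43176012,1.79845979,1.09352435,-.61430328],[.4808,.1340,.1225],1),
([-0.08,.25,-.05,1.97,.02,.93,-.14],[.4683,-.0006,.2509],.4),([.12,.4,-.85,2.43,1.6,.68,-.72],[.4647,.0988,.1564],.4)]
x0=np.array([.36,.45,.42,.35,0,0,0,0,0,0])
A=np.vstack([basis(q)*w for q,p,w in S]+[.05*np.eye(10)]);b=np.r_[np.hstack([np.array(p)*w for q,p,w in S]),.05*x0]
x=np.linalg.lstsq(A,b,rcond=None)[0]
lo=np.array([-2.91,-.3,-1.5,.17,-1.26,.16,-2.52]);hi=np.array([2.91,2.13,1.42,2.43,4.41,1.93,2.52])
def ik(p,T,q0):
    f=lambda q:np.r_[(basis(q)@x-p)*5,(R.from_matrix(T).inv()*Rt_of(q)).as_rotvec(),.003*(q-(lo+hi)/2)/(hi-lo)]
    r=least_squares(f,np.clip(q0,lo+.04,hi-.04),bounds=(lo+.03,hi-.03)); return r.x,np.abs(f(r.x)[:6]).max()
E
python3 - <<'E'
from ik import *
print(x.round(3),(A@x-b)[:12].round(3))
rng=np.random.default_rng(0)
for tilt,sgn in((36,1),(36,-1),(41,1),(41,-1)):
  for y in(.03,.105):
    T=tool(tilt,sgn); p=unbed([-.043,y,.070])+.019*T[:,2]; sols=[]
    for k in range(60):
        q,e=ik(p,T,rng.uniform(lo,hi))
        if e<.01: sols.append(q)
    print(tilt,sgn,y,len(sols))
    if sols: print(np.unique(np.array(sols).round(1),axis=0)[:6])
E
```

```text
[ 0.351  0.517  0.41   0.355 -0.026 -0.038  0.005  0.001 -0.002 -0.014] [-0.     0.     0.     0.     0.     0.     0.001 -0.001 -0.    -0.
 -0.001 -0.001]
36 1 0.03 36
[[ 0.2  0.8 -0.8  2.3  2.2  0.8 -0.7]]
36 1 0.105 39
[[-0.1  0.8 -0.7  2.3  2.1  0.8 -0.8]]
36 -1 0.03 23
[[-0.5  0.7 -0.   2.3  2.7  0.5  1.7]]
36 -1 0.105 32
[[-0.5  0.7 -0.2  2.3  2.3  0.6  2. ]]
41 1 0.03 41
[[ 0.1  0.8 -0.7  2.4  2.4  0.9 -0.9]]
41 1 0.105 45
[[-0.1  0.8 -0.7  2.3  2.2  0.9 -1. ]]
41 -1 0.03 21
[[-0.5  0.7 -0.   2.4  2.8  0.7  1.6]]
41 -1 0.105 34
[[-0.6  0.7 -0.1  2.3  2.5  0.7  1.8]]
```

Run:
```python
from h import *
plan(unbed([-.068,.052,.103]),tool(37),5)
```

```text
[-4.5, 5.4, 7.8, -0.188, -0.08, -0.23]
[-4.6, 5.1, 7.9, -0.188, -0.08, -0.23]
[-4.6, 4.9, 8.1, -0.188, -0.08, -0.23]
[-4.7, 4.6, 8.2, -0.188, -0.08, -0.23]
[-4.7, 4.3, 8.3, -0.188, -0.08, -0.23]
```

Emit:
carry_out(targets=[[-4.5, 5.4, 7.8, 0, 0, 0, 0], [-4.6, 5, 8, -0.2, -0.1, -0.3, 0], [-4.6, 5, 8, -0.25, -0.1, -0.3, 0], [-4.7, 4.6, 8.2, -0.25, -0.1, -0.3, 0], [-4.7, 4.3, 8.3, -0.25, -0.1, -0.25, 0]])

```text
clock: 3.12
position: [0.5225, 0.16, 0.1018]
tool_rot: [3.141, 0.644, -2.993]
force: [-0.5, -0.2, 0.2]
grip_width: 0.0854
```

```bash
cat >> h.py <<'E'
def barrel(w,lox=-.06):
    "barrel axis y near/far, near-end x, from the wrist depth (bed axes)"
    X=cloud(w); q=bed(X.reshape(-1,3)).reshape(X.shape); a,b,z=q[...,0],q[...,1],q[...,2]
    im=w['color'].astype(int)
    m=(w['z_map']>0)&(z>.06)&(z<.1)&(a>lox)&(a<.07)&(b>-.11)&(b<.125)&(im.min(2)>85)
    p=np.c_[a[m],b[m],z[m]]
    # fit: (b-b0-s*a)^2+(z-z0)^2=.025^2
    from scipy.optimize import least_squares
    p=p[p[:,0]>np.percentile(p[:,0],1)+.004]
    f=lambda v:np.hypot(p[:,1]-v[0]-v[1]*p[:,0],p[:,2]-v[2])-.025
    r=least_squares(f,[np.median(p[:,1]),0,.07],loss='soft_l1',f_scale=.001); print('barrel y0 %.4f slope %.3f z %.4f'%tuple(r.x),'n',len(p),'res',np.abs(r.fun).mean().round(4),'near x',np.percentile(a[m],2).round(4)); return r.x
E
python3 - <<'E'
from h import *
s=bot.observe();print(s['qpos'].round(2), bed(s['position']).round(4))
plan(unbed([-.068,.052,.103]),tool(37),1)
w=grab('wrist'); barrel(w); save(w,'w2.png',1.5)
E
```

```text
[ 0.36  0.85 -1.21  2.38  1.99  1.03 -0.5 ] [-0.0673  0.0514  0.1018]
[-0.2, 0.6, -1.4, 0.016, -0.019, 0.013]
barrel y0 0.0522 slope 0.009 z 0.0700 n 3658 res 0.0004 near x -0.0547
```

View pics/w2.png

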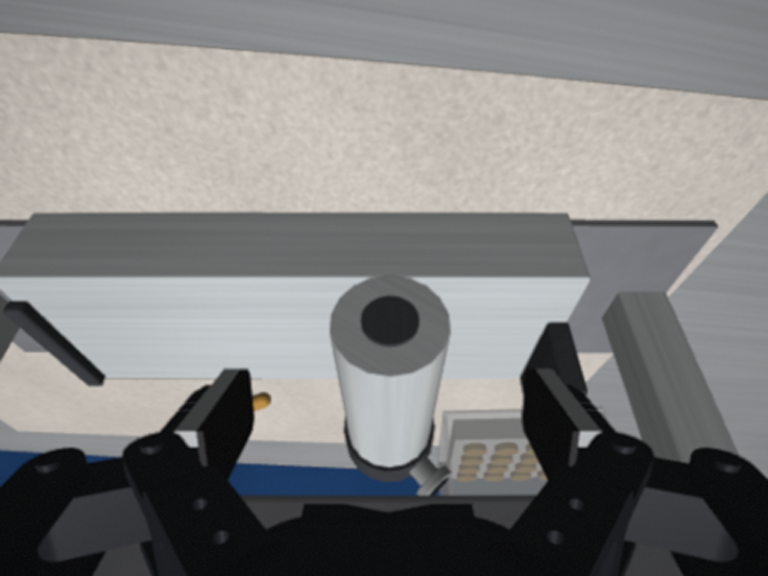

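The wrist view (1.5x) shows the barrel between the open fingers, its near face at (390,320), and the funnel mouth at about (437,482), on the stop side and up. The view is upside-down. Next I cast its ray onto the plane across the axis at the port's station.

```bash
cat >> h.py <<'E'
def portang(f,uv,xb,yb):
    "ray through the pixel onto the plane bed x=xb; angle from up towards the stop, radius"
    d=(np.r_[slopes(f,[uv])[0],1]@f['T'][:3,:3].T)@BR; o=bed(f['T'][:3,3]); p=o+d*(xb-o[0])/d[0]
    print('port y,z',p[1:].round(4),'r',np.hypot(p[1]-yb,p[2]-.07).round(4),'angle',np.degrees(np.arctan2(p[1]-yb,p[2]-.07)).round(1))
E
python3 - <<'E'
from h import *
import pickle
w=grab('wrist')
for uv in((291.3,321.3),(288,318),(293,319),(289,324)): portang(w,uv,.070,.0525)
f=pickle.load(open('f0.pkl','rb'))['scene']
for uv in((332.5,231.5),(334,231)): portang(f,uv,.070,.0525)
plan(unbed([-.068+.065*.602,.0525,.103-.065*.8]),tool(37),4)
E
```

```text
port y,z [0.0803 0.1009] r 0.0416 angle 42.0
port y,z [0.0776 0.0981] r 0.0377 angle 41.7
port y,z [0.0819 0.099 ] r 0.0413 angle 45.5
port y,z [0.0782 0.1032] r 0.042 angle 37.7
port y,z [0.0775 0.104 ] r 0.0422 angle 36.3
port y,z [0.0814 0.1053] r 0.0456 angle 39.3
[-0.1, 0.4, 15.9, 0.001, -0.006, -0.002]
[-0.1, 0.4, 15.9, 0.001, -0.006, -0.002]
[-0.1, 0.4, 15.9, 0.001, -0.006, -0.002]
[-0.1, 0.4, 15.9, 0.001, -0.006, -0.002]
```

Emit:
carry_out(targets=[[0, 0.4, 15, 0, 0, 0, 0], [0, 0.4, 15, 0, 0, 0, 0], [0, 0.4, 15, 0, 0, 0, 0], [0, 0, 15, 0, 0, 0, 0], [0, 0, 0, 0, 0, 0, 0]])

```text
clock: 3.63
position: [0.5578, 0.1662, 0.053]
tool_rot: [3.14, 0.643, -2.997]
force: [-0.5, -1.8, -0.6]
grip_width: 0.0855
```

Emit:
carry_out(targets=[[0, -6, 0, 0, 0, 0, 0], [0, -6, 0, 0, 0, 0, 0], [0, -4, 0, 0, 0, 0, 0], [0, -3, 0, 0, 0, 0, 0], [0, -3, 0, 0, 0, 0, 0]])

```text
clock: 4.05
position: [0.5606, 0.1441, 0.0551]
tool_rot: [3.139, 0.645, -2.997]
force: [-0.4, 1.1, -0.2]
grip_width: 0.0857
```

Emit:
carry_out(targets=[[0, -3, 0, 0, 0, 0, 0], [0, -2, 0, 0, 0, 0, 0], [0, -2, 0, 0, 0, 0, 0], [0, -1, 0, 0, 0, 0, 0], [0, 0, 0, 0, 0, 0, 0]])

```text
clock: 4.47
position: [0.5617, 0.1367, 0.0545]
tool_rot: [3.138, 0.645, -2.997]
force: [0.5, -0.9, 1.1]
grip_width: 0.0857
```

Run:
```python
from h import *
s=bot.observe();print(s['qpos'].round(2), bed(s['position']).round(4),s['force'].round(1))
w=grab('wrist'); barrel(w)
plan(pose()[:3,3],tool(37),1)
```

```text
[ 0.4   0.98 -1.12  2.32  2.14  1.02 -0.46] [-0.0319  0.0226  0.0545] [ 0.5 -0.9  1.1]
barrel y0 0.0389 slope 0.008 z 0.0700 n 1979 res 0.0013 near x -0.0548
[0.0, 0.0, 0.0, 0.025, -0.01, -0.011]
```

Emit:
carry_out(targets=[[0, -2, 0, 0, 0, 0, 0], [0, -1.5, 0, 0, 0, 0, 0], [0, -1, 0, 0, 0, 0, 0], [0, 0, 0, 0, 0, 0, 0], [0, 0, 0, 0, 0, 0, 0]])

```text
clock: 4.93
position: [0.5624, 0.1324, 0.0546]
tool_rot: [3.138, 0.645, -2.996]
force: [-0.3, -0.4, -0.3]
grip_width: 0.0856
```

Run:
```python
from h import *
s=bot.observe();print(bed(s['position']).round(4))
w=grab('wrist'); v=barrel(w); f=grab('scene')
a=cv2.resize(w['color'][150:384,100:420,::-1],None,fx=2,fy=2,interpolation=cv2.INTER_CUBIC)
b=cv2.resize(f['color'][205:275,265:395,::-1],None,fx=5,fy=5,interpolation=cv2.INTER_CUBIC)
cv2.imwrite('pics/p3.png',np.vstack([a[:240,:640],b[:350,:640]]) if 0 else np.vstack([a[220:468,:640],b[:,:640]]))
import pickle; pickle.dump((w,f),open('p3.pkl','wb'))
```

```text
[-0.0319  0.0183  0.0546]
barrel y0 0.0352 slope 0.013 z 0.0700 n 1992 res 0.0013 near x -0.0548
```

View pics/p3.png

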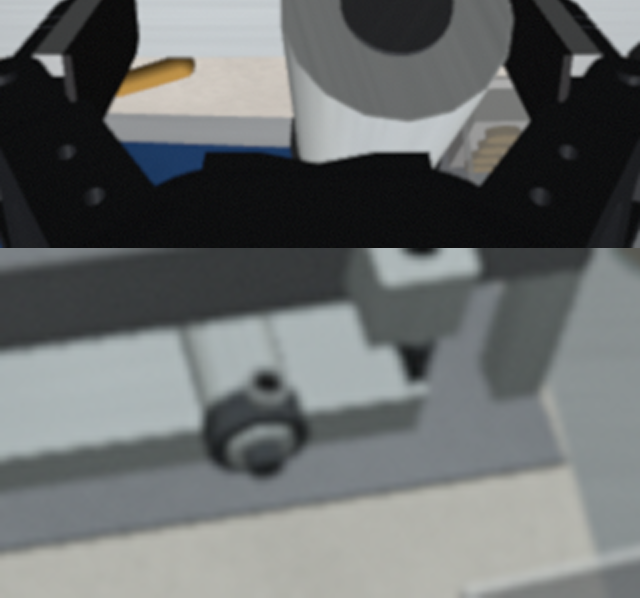

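Scene crop (lower): the funnel mouth now faces the camera from the top of the ring, at crop (267,381), which is image (318.4,231.6).

Run:
```python
from h import *
import pickle
w,f=pickle.load(open('p3.pkl','rb'))
for uv in((318.4,231.6),(318.0,231.5),(318.8,232)): portang(f,uv,.070,.0361)
# dark mouth centroid
g=f['color'].max(2)[222:240,308:330]; print(g)
```

```text
port y,z [0.0381 0.1139] r 0.0439 angle 2.6
port y,z [0.0369 0.1146] r 0.0447 angle 1.0
port y,z [0.0394 0.1116] r 0.0418 angle 4.6
[[181 180 180 182 182 181 182 182 181 175 166 163 172 180 182 181 181 181
  181 180 181 180]
 [181 180 179 181 182 181 181 183 181 176 167 159 163 176 180 181 181 180
  180 181 180 181]
 [181 181 179 181 181 181 180 182 182 178 170 160 160 174 180 181 180 180
  181 181 180 180]
 [180 181 179 180 181 181 181 181 182 179 173 164 161 171 179 182 181 181
  181 181 181 181]
 [179 181 180 179 180 181 181 181 182 181 176 167 157 162 176 181 182 181
  181 181 181 181]
 [179 180 180 179 180 182 181 180 180 179 175 168 158 161 175 182 181 181
  181 180 180 180]
 [178 180 180 179 179 181 180 174 167 162 160 156 155 161 173 180 181 180
  181 180 180 180]
 [176 180 181 180 180 180 174 158 139 123 120 125 137 152 168 179 181 181
  181 180 180 180]
 [175 180 181 181 179 175 163 136  99  72  67  79 106 137 162 178 182 181
  181 180 180 180]
 [173 180 181 181 175 165 148 116  70  37  31  43  77 121 155 174 180 181
  180 181 180 180]
 [173 178 176 171 160 145 131 108  71  42  32  37  67 109 140 157 172 180
  181 180 180 181]
 [166 166 156 141 125 112 111 113 100  82  71  73  90 113 120 128 154 175
  181 181 180 181]
 [146 138 119  98  85  81  92 109 115 113 107 108 117 117 101  95 131 168
  180 181 180 181]
 [112  99  84  72  70  70  76  91 104 110 111 112 113 102  81  74 111 155
  177 183 182 181]
 [ 77  71  69  68  70  70  72  75  81  88  92  93  90  81  70  67  96 141
  170 175 173 171]
 [ 62  65  68  71  72  72  72  70  72  74  73  73  70  70  68  65  80 116
  143 148 140 136]
 [ 60  65  69  72  72  70  70  68  64  64  61  58  58  58  61  59  63  82
  104 109 103  99]
 [ 59  66  69  70  68  65  60  57  56  58  59  59  57  54  50  45  46  58
   78  88  91  90]]
```

Emit:
carry_out(targets=[[0, 6, 0, 0, 0, 0, 0], [0, 6, 0, 0, 0, 0, 0], [0, 4, 0, 0, 0, 0, 0], [0, 0, 0, 0, 0, 0, 0], [0, 0, 0, 0, 0, 0, 0]])

```text
clock: 5.45
position: [0.5599, 0.149, 0.0546]
tool_rot: [3.138, 0.645, -2.995]
force: [1.1, -0.5, -1.0]
grip_width: 0.0854
```

Run:
```python
from h import *
s=bot.observe();print(bed(s['position']).round(4))
w=grab('wrist'); v=barrel(w)
```

```text
[-0.0319  0.035   0.0546]
barrel y0 0.0350 slope 0.006 z 0.0701 n 1789 res 0.0014 near x -0.0547
```

Emit:
carry_out(targets=[[0, 0, 0, 0, 0, 0, 60], [0, 0, 0, 0, 0, 0, 90], [0, 0, 0, 0, 0, 0, 120], [0, 0, 0, 0, 0, 0, 150], [0, 0, 0, 0, 0, 0, 255]], force=30)

```text
clock: 5.92
position: [0.56, 0.1482, 0.0547]
tool_rot: [3.138, 0.645, -2.996]
force: [-1.9, -1.2, 5.4]
grip_width: 0.0494
```

Emit:
carry_out(targets=[[0, 0, 0, 0, 0, 0, 255], [0, 0, 0, 0, 0, 0, 255], [0, 0, 0, 0, 0, 0, 255]])

```text
clock: 6.17
position: [0.56, 0.1483, 0.0547]
tool_rot: [3.138, 0.645, -2.996]
force: [-3.4, -2.1, 6.4]
grip_width: 0.0492
```

Run:
```python
from h import *
s=bot.observe();print(bed(s['position']).round(4),s['force'].round(1),s['grip_width'])
w=grab('wrist'); v=barrel(w)
plan(unbed([-.0319,.1055,.0546]),tool(37),12)
```

```text
[-0.0319  0.0343  0.0547] [-3.4 -2.1  6.4] 0.04921867537200501
barrel y0 0.0344 slope 0.016 z 0.0701 n 1782 res 0.0004 near x -0.0545
[0.0, 5.9, 0.0, 0.002, -0.0, -0.001]
[0.0, 5.9, 0.0, 0.002, -0.0, -0.001]
[0.0, 5.9, 0.0, 0.002, -0.0, -0.001]
[0.0, 5.9, 0.0, 0.002, -0.0, -0.001]
[0.0, 5.9, 0.0, 0.002, -0.0, -0.001]
[0.0, 5.9, 0.0, 0.002, -0.0, -0.001]
[0.0, 5.9, 0.0, 0.002, -0.0, -0.001]
[0.0, 5.9, 0.0, 0.002, -0.0, -0.001]
[0.0, 5.9, 0.0, 0.002, -0.0, -0.001]
[0.0, 5.9, 0.0, 0.002, -0.0, -0.001]
[0.0, 5.9, 0.0, 0.002, -0.0, -0.001]
[0.0, 5.9, 0.0, 0.002, -0.0, -0.001]
```

Emit:
carry_out(targets=[[0, 4, 0, 0, 0, 0, 255], [0, 7, 0, 0, 0, 0, 255], [0, 7, 0, 0, 0, 0, 255], [0, 7, 0, 0, 0, 0, 255], [0, 7, 0, 0, 0, 0, 255]])

```text
clock: 6.63
position: [0.5555, 0.1801, 0.0548]
tool_rot: [3.139, 0.645, -2.997]
force: [0.3, -4.9, 4.2]
grip_width: 0.049
```

Emit:
carry_out(targets=[[0, 7, 0, 0, 0, 0, 255], [0, 7, 0, 0, 0, 0, 255], [0, 7, 0, 0, 0, 0, 255], [0, 7, 0, 0, 0, 0, 255], [0, 4, 0, 0, 0, 0, 255]])

```text
clock: 7.05
position: [0.5503, 0.2129, 0.0548]
tool_rot: [3.138, 0.645, -2.996]
force: [0.5, -3.3, 4.3]
grip_width: 0.0493
```

Emit:
carry_out(targets=[[0, 2, 0, 0, 0, 0, 255], [0, 0, 0, 0, 0, 0, 255]])

```text
clock: 7.22
position: [0.55, 0.2146, 0.0548]
tool_rot: [3.137, 0.645, -2.995]
force: [0.8, 1.9, 0.9]
grip_width: 0.0495
```

Run:
```python
from h import *
s=bot.observe();print(s['qpos'].round(2),bed(s['position']).round(4),s['force'].round(1),s['grip_width'])
w=grab('wrist'); v=barrel(w); f=grab('scene')
plan(unbed([-.0319,.1055,.0546]),tool(37),1)
cv2.imwrite('pics/p4.png',np.vstack([cv2.resize(w['color'][200:384,100:420,::-1],None,fx=2,fy=2),cv2.resize(f['color'][205:250,275:403,::-1],None,fx=5,fy=5,interpolation=cv2.INTER_CUBIC)]))
import pickle; pickle.dump((w,f),open('p4.pkl','wb'))
```

```text
[ 0.21  1.01 -1.14  2.27  2.06  1.13 -0.53] [-0.0321  0.1014  0.0548] [0.8 1.9 0.9] 0.04946048030839386
barrel y0 0.1014 slope 0.016 z 0.0701 n 1744 res 0.0003 near x -0.0547
[0.0, 4.3, 0.3, 0.043, -0.01, -0.005]
```

View pics/p4.png

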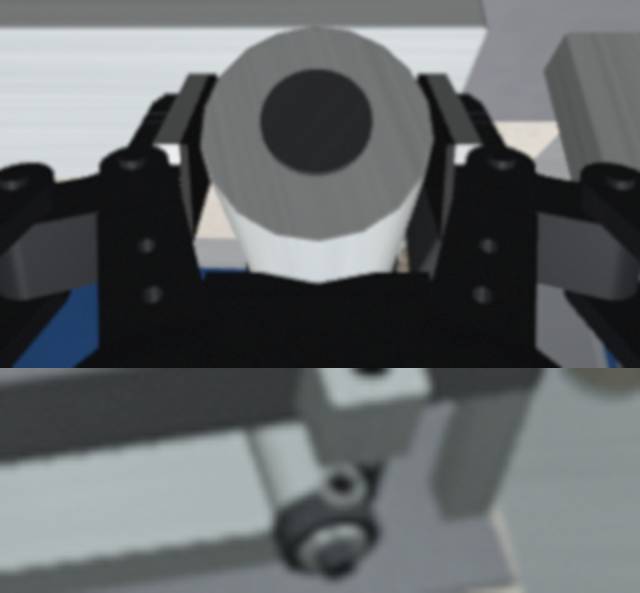

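The funnel mouth in the scene crop is at (344,484), image (343.8,228.2), and still faces the camera. Now push the last millimetres to contact.

Emit:
carry_out(targets=[[0, 1.5, 0, 0, 0, 0, 255], [0, 1, 0, 0, 0, 0, 255], [0, 0, 0, 0, 0, 0, 255]])

```text
clock: 7.57
position: [0.5501, 0.2154, 0.0547]
tool_rot: [3.139, 0.645, -2.997]
force: [-0.3, -3.5, 5.1]
grip_width: 0.0492
```

Emit:
carry_out(targets=[[0, 1, 0, 0, 0, 0, 255], [0, 1, 0, 0, 0, 0, 255], [0, 0, 0, 0, 0, 0, 255]])

```text
clock: 7.82
position: [0.5499, 0.2176, 0.0548]
tool_rot: [3.139, 0.645, -2.997]
force: [2.1, -4.4, 3.2]
grip_width: 0.0492
```

Run:
```python
from h import *
import pickle
s=bot.observe();print(bed(s['position']).round(4),(s['force']@BR).round(1))
w,f=pickle.load(open('p4.pkl','rb'))
for uv in((343.8,228.2),(343.3,228.2),(344.3,228.2)): portang(f,uv,.070,.1025)
w=grab('wrist'); v=barrel(w); f=grab('scene')
g=f['color'].max(2)[222:236,335:354]; print(g)
```

```text
[-0.0318  0.1044  0.0548] [ 1.4 -4.7  3.2]
port y,z [0.1071 0.1118] r 0.0421 angle 6.3
port y,z [0.1057 0.1122] r 0.0423 angle 4.3
port y,z [0.1085 0.1115] r 0.0419 angle 8.3
barrel y0 0.1044 slope 0.015 z 0.0701 n 1713 res 0.0003 near x -0.0544
[[181 171 145 108  90  91  92  91  91  91  90  92  93  94  93  90  91  96
  103]
 [181 176 157 122  96  95  95  97  99 100  99  93  87  87  86  82  85 101
  118]
 [182 179 166 143 123 119 117 113 110 114 116 100  78  68  66  66  79 105
  125]
 [182 182 177 165 156 151 140 122 107 111 118 112  89  62  47  52  83 112
  128]
 [182 182 181 176 169 158 135 104  81  81  96 107 106  82  49  55  92 121
  130]
 [182 182 181 175 164 146 116  75  45  45  63  91 111 105  68  66 102 125
  131]
 [182 181 176 164 146 130 108  72  40  32  46  82 112 113  79  79 111 130
  133]
 [174 168 152 132 116 116 116  98  74  59  65  95 119 112  83  89 119 131
  133]
 [148 133 112  91  87 102 117 119 108  99  99 109 116 101  81  99 125 133
  134]
 [107  90  79  72  73  84 100 111 116 116 111 107 100  83  78 104 129 135
  134]
 [ 75  69  70  69  72  74  78  88  98 100  96  89  79  69  75 102 126 133
  134]
 [ 66  68  71  73  72  72  72  73  78  79  77  73  69  68  70  92 118 130
  134]
 [ 68  69  72  73  72  73  69  66  65  65  63  62  62  61  63  81 110 128
  134]
 [ 68  70  71  69  67  64  60  58  59  56  56  54  50  46  48  67 100 125
  133]]
```

Run:
```python
from h import *
import pickle
f=grab('scene'); w,f3=pickle.load(open('p3.pkl','rb'))
for uv in((343.7,228.),(344.1,228.2)): portang(f,uv,.070,.1055)
# lateral bias of the scene camera: barrel surface + neck/ring from depth
for F,yb in((f3,.0352),(f,.1045)):
    X=cloud(F); q=bed(X.reshape(-1,3)).reshape(X.shape); a,b,z=q[...,0],q[...,1],q[...,2]
    for lo,hi,z0 in((.0,.04,.06),(.075,.105,.05),(.052,.08,.1)):
        m=(a>lo)&(a<hi)&(z>z0)&(z<.125)&(abs(b-yb)<.032)
        print(lo,m.sum(),'b',np.percentile(b[m],[3,50,97]).round(4)-yb,'z',np.percentile(z[m],[3,97]).round(3))
cv2.imwrite('pics/p5.png',cv2.resize(f['color'][214:260,318:366,::-1],None,fx=12,fy=12,interpolation=cv2.INTER_CUBIC))
```

```text
port y,z [0.1067 0.1129] r 0.0429 angle 1.6
port y,z [0.108  0.1116] r 0.0417 angle 3.4
0.0 159 b [-0.025  -0.0083  0.0209] z [0.073 0.098]
0.075 236 b [-0.0255 -0.0019  0.0232] z [0.058 0.115]
0.052 61 b [-0.0093  0.0003  0.0115] z [0.102 0.119]
0.0 103 b [-0.0248 -0.0177 -0.0029] z [0.072 0.097]
0.075 241 b [-0.0247 -0.0015  0.025 ] z [0.058 0.115]
0.052 60 b [-0.008   0.0008  0.012 ] z [0.101 0.119]
```

View pics/p5.png

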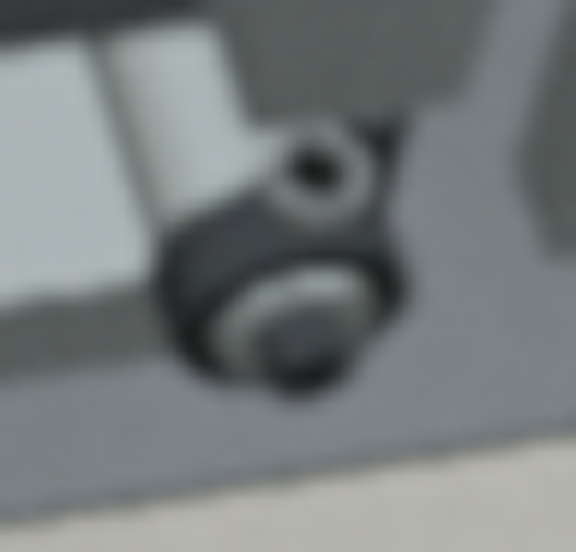

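Emit:
carry_out(targets=[[0, 0.6, 0, 0, 0, 0, 255], [0, 0, 0, 0, 0, 0, 255], [0, 0, 0, 0, 0, 0, 120], [0, 0, 0, 0, 0, 0, 80], [0, 0, 0, 0, 0, 0, 40]])

```text
clock: 8.38
position: [0.5492, 0.2192, 0.0547]
tool_rot: [3.137, 0.644, -2.996]
force: [0.6, 0.5, -0.8]
grip_width: 0.0691
```

Emit:
carry_out(targets=[[0, 0, 0, 0, 0, 0, 30], [0, 0, 0, 0, 0, 0, 30], [0, 0, -10, 0, 0, 0, 20], [0, 0, -20, 0, 0, 0, 0], [0, 0, -20, 0, 0, 0, 0]])

```text
clock: 8.8
position: [0.5187, 0.2141, 0.0951]
tool_rot: [3.138, 0.644, -2.996]
force: [0.4, 0.3, -0.3]
grip_width: 0.0854
```

Run:
```python
from h import *
s=bot.observe();print(s['clock'],s['qpos'].round(2),bed(s['position']).round(4),(s['force']@BR).round(1),s['grip_width'])
w=grab('wrist'); v=barrel(w); save(w,'w6.png',2,(90,150,450,384)); f=grab('scene')
X=cloud(f); q=bed(X.reshape(-1,3)).reshape(X.shape); a,b,z=q[...,0],q[...,1],q[...,2]
m=(a>.052)&(a<.08)&(z>.1)&(z<.125)&(abs(b-.105)<.032); print('funnel',np.percentile(b[m],[3,50,97]).round(4))
import pickle; pickle.dump((w,f),open('p6.pkl','wb'))
```

```text
8.8 [ 0.22  0.91 -1.22  2.33  1.95  1.13 -0.54] [-0.0632  0.1055  0.0951] [ 0.4  0.2 -0.3] 0.08543450441375772
barrel y0 0.1057 slope 0.017 z 0.0699 n 3308 res 0.0002 near x -0.0545
funnel [0.0975 0.1062 0.1175]
```

View pics/w6.png

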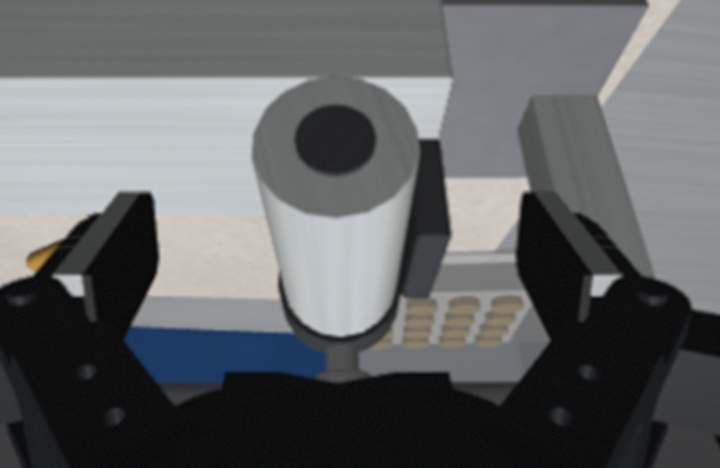

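The barrel touches the stop (dark block at (425,215)). The port's neck at (343,357) stands straight behind the ring (340,310). Now a check of the neck's angle, then the paddle route.

Run:
```python
from ik import *
import pickle
w,f=pickle.load(open('p6.pkl','rb'))
for uv in((261.5,328.5),(260.5,328.5),(262.5,328.5)): portang(w,uv,.070,.1069)
X=cloud(f); x,y,z=X[...,0],X[...,1],X[...,2]
m=(z>.03)&(z<.3)&(x>.15)&(x<.6)&(y<-.38)&(y>-.8); k,l,st,ce=cv2.connectedComponentsWithStats(m.astype(np.uint8)); i=1+st[1:,4].argmax(); print('box',X[l==i].min(0),X[l==i].max(0))
import ik
q=bot.observe()['qpos']
way=[([.45,.15,.25],20),([.42,0,.28],5),([.41,-.2,.22],0),([.412,-.332,.14],0),([.412,-.332,.03],0)]
for yw in (.6,.15,-.3,-.68,-1.1,-1.5):
    qq=q.copy(); Y=YAW; out=[]
    for j,(p,t) in enumerate(way):
        T=tool(t,1,YAW+(yw-YAW)*min(1,(j+1)/4)); qq,e=ik.ik(np.array(p),T,qq); out.append(e)
    print(yw,np.round(out,3),qq.round(2))
```

```text
port y,z [0.1081 0.1015] r 0.0315 angle 2.2
port y,z [0.1072 0.1015] r 0.0315 angle 0.6
port y,z [0.1089 0.1015] r 0.0316 angle 3.7
box [ 0.15005168 -0.75491742  0.03004653] [ 0.38220651 -0.45105759  0.16252156]
0.6 [0. 0. 0. 0. 0.] [ 1.19  0.86 -0.88  1.93  0.93  0.82  1.96]
0.15 [0. 0. 0. 0. 0.] [ 1.17  0.85 -0.85  1.93  0.91  0.79  1.52]
-0.3 [0. 0. 0. 0. 0.] [ 1.15  0.84 -0.81  1.94  0.88  0.77  1.09]
-0.68 [0. 0. 0. 0. 0.] [ 1.13  0.82 -0.78  1.94  0.86  0.75  0.73]
-1.1 [0. 0. 0. 0. 0.] [ 1.11  0.81 -0.74  1.94  0.82  0.73  0.33]
-1.5 [0. 0. 0. 0. 0.] [ 1.08  0.79 -0.7   1.94  0.79  0.7  -0.04]
```

Emit:
carry_out(targets=[[-5, 0, -25, 0, 0, 0, 0], [-10, 0, -30, 0, 0, 0, 0], [-15, 0, -30, 0, 0, 0, 0], [-15, 0, -25, 0, 0, 0, 0], [-10, 0, -10, 0, 0, 0, 0]])

```text
clock: 9.32
position: [0.4915, 0.2106, 0.2267]
tool_rot: [3.139, 0.648, -2.994]
force: [-0.2, 1.5, 0.1]
grip_width: 0.0854
```

Run:
```python
from h import *
s=bot.observe();print(s['qpos'].round(2),s['position'].round(3))
plan([.45,-.02,.25],tool(8,1,-.25),10)
```

```text
[ 0.41  0.56 -1.44  2.3   1.56  0.94 -0.31] [0.491 0.211 0.227]
[4.6, -22.2, -6.4, 0.15, 0.478, 0.355]
[4.0, -22.4, -5.9, 0.15, 0.478, 0.355]
[3.5, -22.7, -5.3, 0.15, 0.478, 0.355]
[2.9, -22.9, -4.8, 0.15, 0.478, 0.355]
[2.3, -23.0, -4.3, 0.15, 0.478, 0.355]
[1.6, -23.2, -3.9, 0.15, 0.478, 0.355]
[0.9, -23.3, -3.4, 0.15, 0.478, 0.355]
[0.2, -23.3, -3.0, 0.15, 0.478, 0.355]
[-0.5, -23.4, -2.7, 0.15, 0.478, 0.355]
[-1.2, -23.4, -2.4, 0.15, 0.478, 0.355]
```

Emit:
carry_out(targets=[[4, -22, -6, 0.1, 0.4, 0.3, 100], [4, -22, -6, 0.15, 0.48, 0.36, 255], [3.5, -23, -5, 0.15, 0.48, 0.36, 255], [3, -23, -5, 0.15, 0.48, 0.36, 255], [2, -23, -4, 0.15, 0.48, 0.36, 255]])

```text
clock: 9.73
position: [0.4723, 0.0938, 0.2353]
tool_rot: [3.109, 0.396, 3.081]
force: [-0.3, -0.1, -0.7]
grip_width: 0.0254
```

Emit:
carry_out(targets=[[1.6, -23, -4, 0.15, 0.48, 0.36, 255], [1, -23, -3.5, 0.15, 0.48, 0.36, 255], [0, -23, -3, 0.15, 0.48, 0.36, 255], [-0.5, -23, -3, 0.15, 0.48, 0.36, 255], [-1, -23, -2, 0.15, 0.48, 0.36, 255]])

```text
clock: 10.15
position: [0.4518, -0.0203, 0.2466]
tool_rot: [3.138, 0.14, 2.891]
force: [0.4, 0.2, -0.7]
grip_width: 0.0001
```

Run:
```python
from h import *
s=bot.observe();print(s['qpos'].round(2),s['position'].round(3))
plan([.412,-.332,.15],tool(0,1,-.68),15)
```

```text
[ 1.01  0.48 -1.45  2.08  0.68  0.99  0.55] [ 0.452 -0.02   0.247]
[-1.7, -20.8, 6.7, 0.021, 0.087, 0.273]
[-2.3, -20.7, 6.7, 0.021, 0.087, 0.273]
[-3.0, -20.6, 6.7, 0.021, 0.087, 0.273]
[-3.6, -20.5, 6.7, 0.021, 0.087, 0.273]
[-4.3, -20.4, 6.7, 0.021, 0.087, 0.273]
[-4.9, -20.3, 6.7, 0.021, 0.087, 0.273]
[-5.5, -20.1, 6.7, 0.021, 0.087, 0.273]
[-6.2, -19.9, 6.7, 0.021, 0.087, 0.273]
[-6.8, -19.7, 6.7, 0.021, 0.087, 0.273]
[-7.4, -19.5, 6.7, 0.021, 0.087, 0.273]
[-8.0, -19.3, 6.7, 0.021, 0.087, 0.273]
[-8.7, -19.0, 6.6, 0.021, 0.087, 0.273]
[-9.3, -18.7, 6.6, 0.021, 0.087, 0.273]
[-9.8, -18.5, 6.5, 0.021, 0.087, 0.273]
[-10.4, -18.1, 6.5, 0.021, 0.087, 0.273]
```

Emit:
carry_out(targets=[[-1.7, -21, 6.7, 0, 0.1, 0.27, 255], [-2.3, -21, 6.7, 0, 0.1, 0.27, 255], [-3, -20.6, 6.7, 0, 0.1, 0.27, 255], [-3.6, -20.5, 6.7, 0, 0.1, 0.27, 255], [-4.3, -20.4, 6.7, 0, 0.1, 0.27, 255]])

```text
clock: 10.57
position: [0.439, -0.1244, 0.2131]
tool_rot: [3.121, 0.087, 2.75]
force: [0.2, 0.7, -0.4]
grip_width: 0.0001
```

Emit:
carry_out(targets=[[-5, -20, 6.7, 0, 0.1, 0.27, 255], [-5.5, -20, 6.7, 0, 0.1, 0.27, 255], [-6, -20, 6.7, 0, 0.1, 0.27, 255], [-7, -20, 6.7, 0, 0.1, 0.27, 255], [-7.5, -19.5, 6.7, 0, 0.1, 0.27, 255]])

```text
clock: 10.98
position: [0.4264, -0.2287, 0.1789]
tool_rot: [3.113, 0.031, 2.608]
force: [0.8, 0.0, 0.3]
grip_width: -0.0001
```

Emit:
carry_out(targets=[[-8, -19, 6.7, 0, 0, 0.27, 255], [-9, -19, 6.6, 0, 0, 0.27, 255], [-9, -19, 6.6, 0, 0, 0.27, 255], [-10, -18.5, 6.5, 0, 0, 0.27, 255], [-10, -18, 6.5, 0, 0, 0.27, 255]])

```text
clock: 11.4
position: [0.4142, -0.332, 0.1445]
tool_rot: [3.108, 0.028, 2.466]
force: [0.1, 0.4, -0.4]
grip_width: -0.0002
```

Run:
```python
from h import *
s=bot.observe();print(s['qpos'].round(2),s['position'].round(3))
w=grab('wrist'); save(w,'w7.png',1.4)
X=cloud(w); im=w['color']; x,y,z=X[...,0],X[...,1],X[...,2]
m=(w['z_map']>0)&(z>.035)&(z<.08)&(x>.34)&(x<.52)&(y>-.41)&(y<-.26)&(im.max(2)<70)
k,l,st,ce=cv2.connectedComponentsWithStats(m.astype(np.uint8))
for i in range(1,k):
    if st[i,4]>200: p=X[l==i]; r=cv2.minAreaRect((p[:,:2]*1000).astype(np.float32)); print(ce[i].round(),r,p.min(0).round(3),p.max(0).round(3),im[l==i].mean(0).round())
plan([.412,-.332,.09],tool(0,1,-.68),3)
```

```text
[ 1.37  0.75 -1.16  1.91  0.81  1.    0.75] [ 0.414 -0.332  0.145]
[251. 195.] ((412.9916687011719, -334.8233947753906), (59.135826110839844, 67.3880615234375), 2.3986504077911377) [ 0.382 -0.369  0.047] [ 0.443 -0.3    0.07 ] [45. 44. 45.]
[1.5, 0.2, 17.7, 0.102, 0.084, -0.004]
[1.3, 0.4, 17.7, 0.102, 0.084, -0.004]
[1.2, 0.6, 17.7, 0.102, 0.084, -0.004]
```

View pics/w7.png

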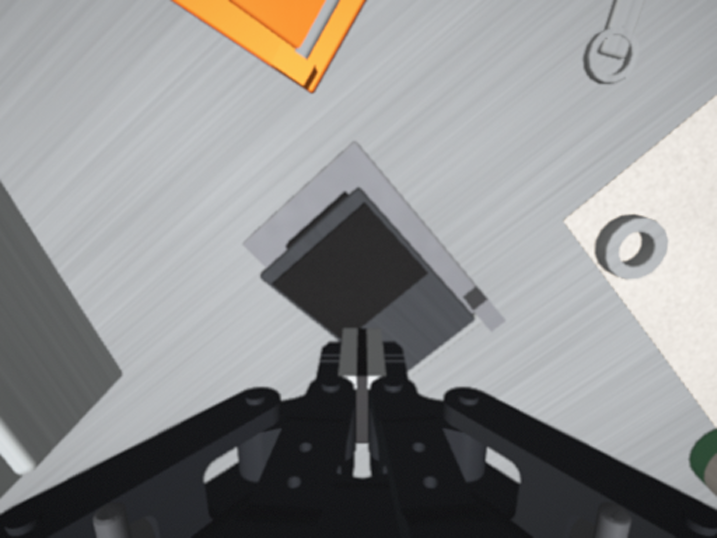

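The wrist view (1.4x) shows the black pad (345,260) on the dark plate just below the closed fingers. The orange look-alike (290,40) is well away. The pad measures 59x67 mm at (0.413,-0.335), as described. Press.

Emit:
carry_out(targets=[[1.5, 1, 18, 0.1, 0.1, 0, 255], [1.5, 1, 18, 0.1, 0.1, 0, 255], [1.5, 1, 18, 0.1, 0.1, 0, 255], [0, 0, 10, 0, 0, 0, 255], [0, 0, 10, 0, 0, 0, 255]])

```text
clock: 11.87
position: [0.4146, -0.3245, 0.0704]
tool_rot: [3.139, -0.004, 2.47]
force: [0.7, 0.8, 0.6]
grip_width: 0.0002
```

Emit:
carry_out(targets=[[0, 0, 10, 0, 0, 0, 255], [0, 0, 10, 0, 0, 0, 255], [0, 0, 10, 0, 0, 0, 255], [0, 0, 5, 0, 0, 0, 255], [0, 0, 2, 0, 0, 0, 255]])

```text
clock: 12.28
position: [0.4135, -0.3248, 0.0336]
tool_rot: [3.141, -0.005, 2.469]
force: [-8.4, -1.3, 11.4]
grip_width: -0.0002
```

Emit:
carry_out(targets=[[0, 0, 1.5, 0, 0, 0, 255], [0, 0, 1.5, 0, 0, 0, 255], [0, 0, 0, 0, 0, 0, 255]])

```text
clock: 12.53
position: [0.4135, -0.3249, 0.0323]
tool_rot: [-3.141, -0.004, 2.469]
force: [-16.6, 2.9, 39.4]
grip_width: -0.0002
```

Emit:
carry_out(targets=[[0, 0, -0.4, 0, 0, 0, 255], [0, 0, 0, 0, 0, 0, 255], [0, 0, 0, 0, 0, 0, 255], [0, 0, 0, 0, 0, 0, 255], [0, 0, 0, 0, 0, 0, 255]])

```text
clock: 12.95
position: [0.4135, -0.3248, 0.0326]
tool_rot: [-3.141, -0.004, 2.469]
force: [-14.0, 2.6, 31.2]
grip_width: 0.0001
```

Run:
```python
from h import *
s=bot.observe();print(s['clock'],s['position'].round(4),s['force'].round(1))
f=grab('scene'); X=cloud(f); x,y,z=X[...,0],X[...,1],X[...,2]
# plate slope, pad shown black, away from fingers
m=(x>.38)&(x<.48)&(y>-.365)&(y<-.345)&(z>.02)&(z<.09)&(f['color'].max(2)<95)
print(m.sum(),'slope',np.polyfit(x[m],z[m],1).round(3))
import pickle; g=pickle.load(open('f0.pkl','rb'))['scene']; X=cloud(g); x,y,z=X[...,0],X[...,1],X[...,2]
m=(x>.38)&(x<.48)&(y>-.365)&(y<-.345)&(z>.02)&(z<.09)&(g['color'].max(2)<95)
print(m.sum(),'slope before',np.polyfit(x[m],z[m],1).round(3))
q=bed(cloud(f).reshape(-1,3)).reshape(X.shape);a,b,z=q[...,0],q[...,1],q[...,2]
m=(a>.052)&(a<.08)&(z>.1)&(z<.125)&(abs(b-.105)<.032); print('funnel',np.percentile(b[m],[3,50,97]).round(4))
```

```text
12.95 [ 0.4135 -0.3248  0.0326] [-14.    2.6  31.2]
172 slope [-0.036  0.049]
222 slope before [-0.329  0.195]
funnel [0.0974 0.1062 0.118 ]
```

The plate's slope went from 0.32 to 0.04 rad, so it is at its stop, with 31 N held. Release.

Emit:
carry_out(targets=[[0, 0, -5, 0, 0, 0, 255], [0, 0, -10, 0, 0, 0, 255], [0, 0, -15, 0, 0, 0, 255], [0, 0, -25, 0, 0, 0, 255], [0, 0, -30, 0, 0, 0, 255]])

```text
clock: 13.42
position: [0.414, -0.3244, 0.1167]
tool_rot: [3.139, -0.005, 2.47]
force: [0.1, 0.2, 0.9]
grip_width: -0.0002
```

Emit:
carry_out(targets=[[0, 0, -25, 0, 0, 0, 255], [0, 0, 0, 0, 0, 0, 255], [0, 0, 0, 0, 0, 0, 255], [0, 0, 0, 0, 0, 0, 255], [0, 0, 0, 0, 0, 0, 255]])

```text
clock: 13.83
position: [0.4141, -0.3246, 0.1408]
tool_rot: [3.14, -0.005, 2.469]
force: [-0.1, 0.3, 0.6]
grip_width: 0.0003
```

Run:
```python
from h import *
import pickle
f=grab('scene'); g=pickle.load(open('f0.pkl','rb'))['scene']
for F in(g,f):
    X=cloud(F); x,y,z=X[...,0],X[...,1],X[...,2]
    m=(x>.38)&(x<.48)&(y>-.365)&(y<-.345)&(z>.02)&(z<.09)&(F['color'].max(2)<95); print('slope',np.polyfit(x[m],z[m],1).round(3))
q=bed(X.reshape(-1,3)).reshape(X.shape);a,b,z=q[...,0],q[...,1],q[...,2]
m=(a>.052)&(a<.08)&(z>.1)&(z<.125)&(abs(b-.105)<.032); print('funnel',np.percentile(b[m],[3,50,97]).round(4))
m=(a>.075)&(a<.105)&(z>.05)&(z<.125)&(abs(b-.105)<.032); print('ring',np.percentile(b[m],[3,97]).round(4))
save(f,'end.png',1.5); print(bot.observe()['qd'].round(3))
```

```text
slope [-0.329  0.195]
slope [-0.322  0.192]
funnel [0.0971 0.1055 0.1178]
ring [0.0804 0.1304]
[-0.003  0.001 -0.003 -0.002 -0.004  0.004  0.   ]
```

View pics/end.png

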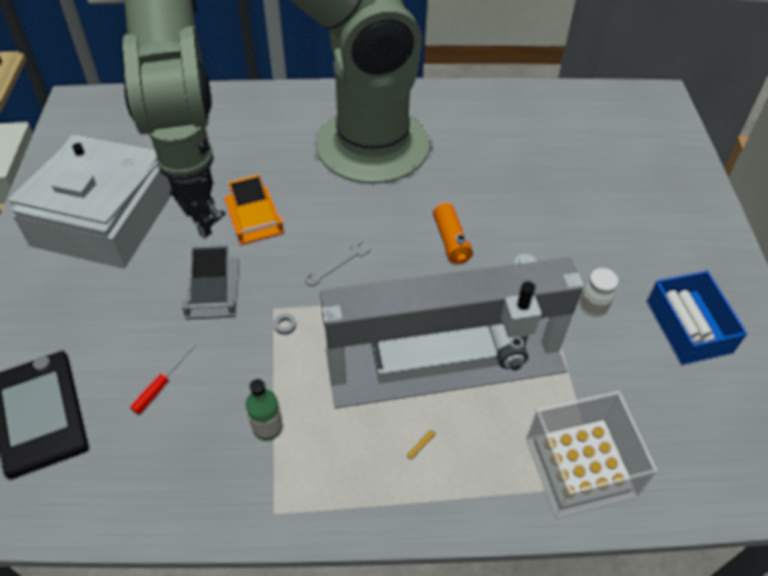

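The final view shows the barrel at the stop (515,350) with its port up under the valve (522,300). The paddle is back up (210,280) and all the bystanders look unmoved.

```bash
python3 -c "
from workcell import bot
print(bot.job_done())"
```

```text
the job is handed in; nothing more can be done
None
```

I handed in the job at about 14 s on the robot's clock; no verdict was reported. I rolled the cylinder about 17 mm back from the stop to turn its port up. Then I gripped it from both sides, slid it against the end stop and let go. Last, I pressed the start paddle to its stop, held it there and released it.

**Cylinder:** it lies against the stop, with its axis about 25 mm from the face and within about 2 mm of the bed's middle. It is about 1° off square. Its height stayed at 70 mm whenever I measured it.

**Port:** the wrist camera gave about 2° from straight up, towards the stop. The scene-camera readings were less certain, from 1.6° to 8°, depending on the pixel chosen and on the cylinder still being short of the stop. All are inside the 10° limit.

**Paddle:** the plate's slope changed by about 0.29 rad, and the force jumped from 11 N to 39 N at the stop. I held it there for about half a second at roughly 31 N. My fingers landed about 10 mm to the side of the pad's centre, still on the pad. After release the slope was back at its rest value to within 0.01 rad.

**Other things:** nothing else looks moved in the final picture; I did not measure this object by object. Early on, joint 4 ran up to the end of its range while the arm was reaching around. The arm only stopped short there, so I moved outward and went on.

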